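# Close the wax warmer and take off its dust cover

### The arm

A 7-joint arm with a two-finger parallel gripper is mounted at the origin on a cart in front of the work surface, level with it; the furniture and walls round the work are solid. World frame = base frame: x ahead of the robot, y to its left, z up, the work surface at z = 0. Lengths are in m, angles in rad, forces in N, time in s.
With the tool pointing down it reaches from about 0.425 to 0.875 m from the base axis. Payload 4.7 kg.
Tool frame: the origin (TCP) lies at the very end of the fingers, on their centre line; the grasp point (between the pads) lies 19 mm behind it; x points along the fingers, y is the direction in which the jaws open and shut, and the axes are right-handed (so a half turn about x gives the same grasp; the last joint's range is limited). The gripper opens to 87 mm and grips with 3 to 60 N. Pads are 19 mm wide; open, the fingers measure 117 mm over their backs; the gripper's body (75 mm by 190 mm) begins 51 mm behind the grasp point.
Start: joints at [1.354, 0.321, -0.07, 1.45, 0.023, 1.371, -0.057], TCP at [0.149, -0.633, 0.223] pointing down, gripper open.
Joint ranges: [-2.86, 2.86], [-0.3, 2.09], [-1.38, 1.24], [0.06, 2.45], [-1.56, 4.7], [0.09, 2.05], [-2.69, 2.69]. Speed limits (rad/s): [2.57, 2.57, 3.14, 3.14, 3.14, 3.14, 3.14].

### API

Orientations are given as a unit quaternion [x, y, z, w].
In Python, from bench import sensors, optics, workorder gives the robot as it stands.
- The arm moves only by the tool drive_tool, never from a script. Its argument "motion" is a list of rows, each a list of 3 entries, a list of its own where there are three numbers: the shift along the tool's x, y, z in m, then the turn about the tool's x in degrees, then the closure, from -1 (fully open) to 1 (shut), so that 0 is half open. In form: [[[x, y, z], roll, gripper], ...]. A call has 1 to 12 rows; each row shifts and turns the commanded pose from where the row before left it, along the tool's axes as they then stand; what a row does not reach is not made up. A row lasts 1/12 s, in which the tool goes at most 41.7 mm and 7.16 degrees, less where a joint would pass 70% of its speed; a pose out of reach is approached as far as the arm can. A call is refused whole if a number of a shift passes 0.0417 or a number of a turn 7.16, either way. A call with a gripper value outside its range is refused whole. The fingers move at their own pace and stop on an object; "newtons" is the grip in N (left out, the last holds). Time passes only in rows, so rows that do not move let the fingers close. It gives the time, the measured TCP pose, the force and the opening at its end, in the units of the state.
- sensors.get_obs(): the state, without advancing time (a new reading comes with each control period).
- optics.read_camera(name): name is "scene" or "top" or "wrist"; returns a dict with "frame" (400x640x3 uint8, red, green, blue), "range_z" (400x640 float32, m along the optical axis (not along the pixel's ray), 0 where there is no reading), "fx", "fy", "cx", "cy" (pixels), "cam_to_world" (4x4, takes a point from camera to world coordinates); the wrist camera has in their place "tool_from_camera" (4x4, takes a point from camera to tool coordinates, whose origin is the TCP and whose axes are the tool frame's). Camera axes: x right, y down, z forward; pixel columns grow to the right and rows downward; lengths in m; the calibration is good to about 2 mm. A picture is of the moment at which its call begins: read the wrist's pose just before it.
- workorder.close_job(): hands the job in, once; it reports no verdict.
The state is a dict: "time": time; "qpos": joint angles; "joint_vel": joint speeds; "joint_efforts": joint torques, N m; "tcp_pos": TCP position; "tcp_rot": TCP orientation; "ft_force": force on the tool from outside, world axes, zero at the start; "ft_torque": the same for the moment, N m; "grip_width": opening from 0.0 (shut) to 1.0 (fully open).
Only numpy, scipy, OpenCV 4.12 (cv2) and the standard library are available. Lean on these libraries where they do the work, as an engineer would, in place of code of your own. Each camera call takes 0.05 s, during which the arm holds its last target.

### The job

Close the cold wax warmer. With the yellow scraper block, not with the fingers, scrape the three pink wax flakes off the warmer's deck onto the worktop, none of them into the well, and put the block back down on the worktop. Then carry the nested lid set by the orange stem of its inner lid and lower it gently so that the inner lid seats fully in the well and the blue dust cover lies flat on the deck; let go, take the dust cover by its black collar and lift it off alone, the inner lid staying seated in the well, and finish while still holding the cover level in the gripper, clear above the top of the stem; leave the clipper and the cosmetic pots where they stand.

Things in the scene. Friction and masses are not known exactly. Their poses are not given: they have to be found in the camera images.
- warmer: cold wax warmer, fixed: low white box, flat grey top (deck) 60 mm above the worktop, 135 mm along its x, 195 mm along its y, black dial on its -x face. Origin: on the worktop under the well's centre; the deck reaches 67.5 mm from it to -x, +x and -y, and 127.5 mm to +y (the long end, where the flakes lie; free worktop beyond). z up; turned about z by up to 0.3 rad
- well (a point): centre of the well's mouth, at deck height (60 mm). The well is an aluminium pan of 71 mm inner diameter (76 mm over its wall, rim flush with the deck), 28 mm deep, empty
- flake_1: flake 1: one of three loose rigid flakes of hard wax, deep pink, 14 x 11 x 5 mm, 10 g, lying on the warmer's deck beside the well (45 to 100 mm from the well's centre on the warmer's +y side, within 40 mm of its centre line). Origin: centre of its underside
- flake_2: flake 2: one of three loose rigid flakes of hard wax, deep pink, 14 x 11 x 5 mm, 10 g, lying on the warmer's deck beside the well (45 to 100 mm from the well's centre on the warmer's +y side, within 40 mm of its centre line). Origin: centre of its underside
- flake_3: flake 3: one of three loose rigid flakes of hard wax, deep pink, 14 x 11 x 5 mm, 10 g, lying on the warmer's deck beside the well (45 to 100 mm from the well's centre on the warmer's +y side, within 40 mm of its centre line). Origin: centre of its underside
- scraper: loose yellow block with a black rubber foot, 100 g, standing on its foot on the worktop. Foot and blade 100 mm along its x, 24 mm along y, up to 22 mm height; above them the grip, 64 mm along x, 24 mm along y (pinch it across y), up to 70 mm. Wider than the well, so it can slide across it without dropping in. Origin: centre of its underside, z up
- inner_lid: inner lid, loose, 140 g: aluminium flange disc 84 mm across, 4 mm thick; below it a grey plug 63 mm across, bevelled, 8 mm deep (4 mm play in the well); above it a boss 52 mm across, 2 mm high, and an upright orange stem. Origin: centre of the flange's underside, z up: 8 mm above the worktop at the start (standing on the plug), 60 mm when seated, flange flat on the deck
- stem_top (a point): centre of the top of the inner lid's orange stem, 74 mm above the inner lid's origin. The stem is 18 mm across and passes up through the dust cover's collar; 32 to 34 mm of it stand out above the collar. Lifted by the stem, the inner lid carries the dust cover on its boss
- dust_cover: blue round outer lid, loose, 120 g, 124 mm across, nested over the inner lid: rim 0 to 8 mm, top plate 8 to 12 mm, above it the black collar. Origin: centre of the rim's underside, z up. Carried on the inner lid's boss, its origin is 2 mm below the inner lid's; seated, its rim rests on the deck (origin at 60 mm), 2 mm free of the boss. Nothing latches it to the inner lid
- collar_top (a point): centre of the top of the dust cover's black upright collar, 42 mm above the cover's origin. The collar is 34 mm across, 30 mm high (from 12 to 42 mm), with a 22 mm hole right through for the stem (2 mm play)
- hair_clipper: bystander: black hair clipper, 49 x 200 x 41 mm, lying behind the warmer; origin under its centre
- pot_1: bystander: cream cosmetic pot with a black cap, 61 mm across, 48 mm high; origin under its centre
- pot_2: bystander: dark cosmetic pot with a gold cap, 53 mm across, 36 mm high; origin under its centre

How it is judged:
By the outcome, as a careful person would: the job done as asked, in the order asked, and still so for the second after the job is handed in, while the arm keeps its last pose, push and grip.
It also fails if it takes over 72 s, if anything falls off the work surface, if the arm or the gripper's body presses on something with over 40 N, if the wrist force passes 120 N, or if a joint passes its speed limit or range.

## Working session

There is one attempt and no reset: what is moved stays moved. The work goes in short steps, Python scripts to look and compute and a tool call to move; the robot and the scene stay as the last step left them, time stands still between calls to the robot, and variables do not carry over. Pictures are saved under pics/ and viewed, and the job is handed in when it is done.

Besides the shell and the picture viewer there is one more tool, called after ">>>" as a command line: name --argument value ..., lists and objects as JSON in quotes. drive_tool: Moves the arm, as the interface text tells. Its arguments: {"type":"object","properties":{"motion":{"type":"array"},"newtons":{"type":"number"}},"required":["motion"]}

```bash
mkdir -p pics; ls; python3 - <<'E'
from bench import sensors, optics
import cv2,json,numpy as np
o=sensors.get_obs();print({k:np.round(v,3).tolist() for k,v in o.items()})
for n in ["scene","top","wrist"]:
    c=optics.read_camera(n);np.savez(f"pics/{n}0.npz",**c)
    cv2.imwrite(f"pics/{n}0.png",c["frame"][:,:,::-1])
    print(n,c["fx"],c["cx"],c["cy"],np.round(c.get("cam_to_world",c.get("tool_from_camera")),3).tolist())
E
```

```text
pics
{'time': 0.0, 'qpos': [1.354, 0.322, -0.07, 1.452, 0.023, 1.371, -0.057], 'joint_vel': [-0.0, -0.0, -0.0, -0.001, -0.001, -0.0, 0.0], 'joint_efforts': [0.0, -49.128, -0.403, -31.253, -0.064, 0.043, 0.0], 'tcp_pos': [0.148, -0.632, 0.221], 'tcp_rot': [-0.702, -0.082, 0.703, -0.081], 'ft_force': [0.298, -0.382, 0.667], 'ft_torque': [0.01, -0.012, -0.017], 'grip_width': 0.999}
scene 492.78928692108116 321.0054955958476 199.08198540768825 [[0.788, -0.484, 0.381, 0.122], [-0.616, -0.61, 0.499, -0.497], [-0.01, -0.628, -0.778, 0.971], [0.0, 0.0, 0.0, 1.0]]
top 514.4621150972422 316.81580584073185 206.32887411560708 [[-0.004, -0.996, 0.087, 0.435], [-1.0, 0.003, -0.008, 0.099], [0.008, -0.087, -0.996, 1.604], [0.0, 0.0, 0.0, 1.0]]
wrist 347.6578602334026 321.32977211681043 204.71199995757522 [[0.0, -0.304, 0.953, -0.162], [1.0, 0.0, -0.0, -0.0], [-0.0, 0.953, 0.304, -0.084], [0.0, 0.0, 0.0, 1.0]]
```

View pics/scene0.png

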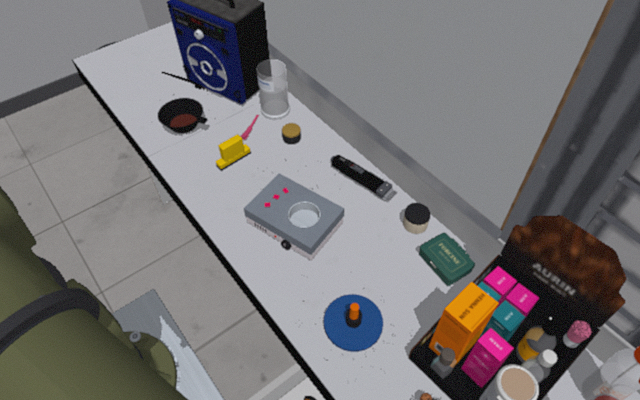

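View pics/top0.png

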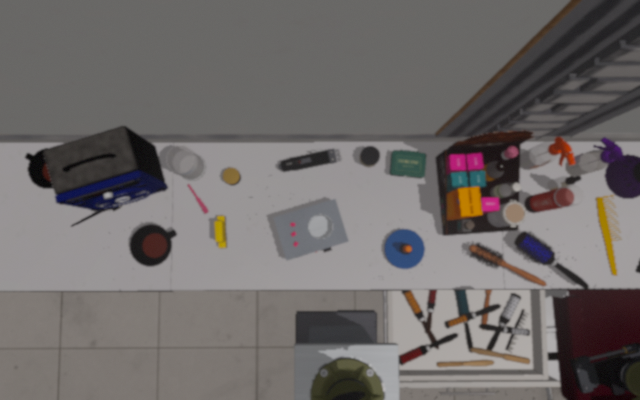

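View pics/wrist0.png

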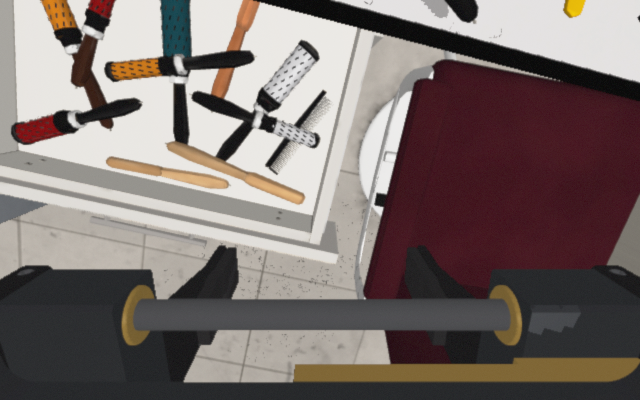

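```bash
cat > h.py <<'E'
import numpy as np,cv2
from scipy.spatial.transform import Rotation as R
def load(n): return dict(np.load(f"pics/{n}.npz"))
def T_of(o):
    T=np.eye(4);T[:3,:3]=R.from_quat(o["tcp_rot"]).as_matrix();T[:3,3]=o["tcp_pos"];return T
def cast(c,uv,z,M=None):
    M=c["cam_to_world"] if M is None else M
    uv=np.atleast_2d(np.asarray(uv,float))
    d=np.c_[(uv[:,0]-c["cx"])/c["fx"],(uv[:,1]-c["cy"])/c["fy"],np.ones(len(uv))]@M[:3,:3].T
    p=M[:3,3];return p+d*((z-p[2])/d[:,2])[:,None]
def pts(c,uv,M=None):
    M=c["cam_to_world"] if M is None else M
    uv=np.atleast_2d(np.asarray(uv,int));Z=c["range_z"][uv[:,1],uv[:,0]].astype(float)
    d=np.c_[(uv[:,0]-c["cx"])/c["fx"]*Z,(uv[:,1]-c["cy"])/c["fy"]*Z,Z]
    return d@M[:3,:3].T+M[:3,3]
def mask(c,lo,hi):
    return cv2.inRange(cv2.cvtColor(c["frame"],cv2.COLOR_RGB2HSV),np.array(lo),np.array(hi))
def blobs(m,amin=6):
    n,l,s,ce=cv2.connectedComponentsWithStats(m)
    return [(s[i],ce[i],np.argwhere(l==i)[:,::-1]) for i in range(1,n) if s[i][4]>=amin]
E
python3 - <<'E'
from h import *
for n in ["scene0","top0"]:
    c=load(n);print(n)
    for nm,lo,hi,z in [("pink",(160,130,120),(178,255,255),.0625),("yellow",(22,150,120),(34,255,255),.045),("blue",(100,150,60),(115,255,255),.018),("orange",(5,150,120),(18,255,255),.08)]:
        for s,ce,uv in blobs(mask(c,lo,hi),8):
            P=pts(c,uv);P=P[np.isfinite(P).all(1)]
            m=P.mean(0)
            if .25<m[0]<.75 and abs(m[1])<.6: print(nm,s.tolist(),ce.round(1),"rangemean",m.round(3),"zmin/max",P[:,2].min().round(3),P[:,2].max().round(3),"cast",cast(c,[ce],z).round(4))
E
```

```text
scene0
pink [242, 115, 16, 24, 73] [248.3 129.5] rangemean [0.587 0.448 0.009] zmin/max 0.0 0.018 cast [[0.5611 0.3957 0.0625]]
pink [283, 188, 6, 5, 21] [285.2 190.1] rangemean [0.496 0.129 0.107] zmin/max 0.06 0.971 cast [[0.5158 0.1613 0.0625]]
pink [273, 195, 6, 4, 21] [275.8 196.4] rangemean [0.486 0.158 0.064] zmin/max 0.06 0.067 cast [[0.4868 0.1594 0.0625]]
pink [265, 203, 5, 4, 20] [267.  204.5] rangemean [0.456 0.151 0.064] zmin/max 0.061 0.068 cast [[0.4566 0.1521 0.0625]]
pink [484, 266, 33, 31, 520] [500.2 280.3] rangemean [ 0.69  -0.327  0.115] zmin/max 0.051 0.971 cast [[ 0.7246 -0.3173  0.0625]]
pink [506, 283, 33, 30, 537] [522.  297.6] rangemean [ 0.696 -0.377  0.11 ] zmin/max 0.062 0.971 cast [[ 0.7276 -0.3705  0.0625]]
pink [462, 328, 52, 41, 1113] [488.5 350.8] rangemean [ 0.558 -0.407  0.119] zmin/max 0.002 0.971 cast [[ 0.5873 -0.4016  0.0625]]
yellow [216, 135, 34, 34, 618] [231.5 150.7] rangemean [0.491 0.371 0.046] zmin/max -0.003 0.971 cast [[0.4911 0.3722 0.045 ]]
blue [222, 20, 6, 8, 12] [224.2  24.2] rangemean [0.629 0.571 0.265] zmin/max 0.261 0.269 cas
[... 3952 characters left out ...]
/max -0.002 0.181 cast [[ 0.622  -0.3856  0.08  ]]
orange [457, 188, 17, 30, 51] [461.2 205.1] rangemean [ 0.562 -0.32   0.164] zmin/max 0.088 0.18 cast [[ 0.5696 -0.3445  0.08  ]]
orange [469, 190, 3, 13, 17] [469.7 195.9] rangemean [ 0.587 -0.342  0.174] zmin/max 0.166 0.183 cast [[ 0.5971 -0.3707  0.08  ]]
orange [480, 196, 3, 19, 26] [480.7 205.7] rangemean [ 0.563 -0.385  0.135] zmin/max 0.002 0.18 cast [[ 0.5676 -0.4026  0.08  ]]
orange [405, 246, 6, 6, 31] [407.6 248.5] rangemean [ 0.441 -0.182  0.082] zmin/max 0.076 0.087 cast [[ 0.4414 -0.1819  0.08  ]]
orange [407, 293, 13, 19, 95] [412.8 302. ] rangemean [ 0.266 -0.232 -0.115] zmin/max -0.147 1.604 cast [[ 0.2849 -0.1942  0.08  ]]
```

```bash
python3 - <<'E'
from h import *
vv,uu=np.mgrid[0:400,0:640];UV=np.c_[uu.ravel(),vv.ravel()]
for n in ["scene0","top0"]:
    c=load(n);P=pts(c,UV);r=c["range_z"].ravel()>0
    k=r&(abs(P[:,2]-.061)<.012)&(abs(P[:,0]-.5)<.13)&(abs(P[:,1]-.13)<.16)
    m=np.zeros(256000,np.uint8);m[k]=255;m=m.reshape(400,640)
    m=cv2.morphologyEx(m,cv2.MORPH_OPEN,np.ones((3,3)))
    b=max(blobs(m),key=lambda b:b[0][4]);print(n,"deck px",b[0],"medz",np.median(P[k][:,2]))
    cs,_=cv2.findContours(m,cv2.RETR_CCOMP,cv2.CHAIN_APPROX_NONE)
    big=max(cs,key=cv2.contourArea)
    W=cast(c,big[:,0],.060)[:,:2].astype(np.float32)*1000
    print("deck rect mm",cv2.minAreaRect(W))
    for q in cs:
        if q is not big and cv2.contourArea(q)>100:
            w=cast(c,q[:,0],.060)[:,:2].astype(np.float32)*1000;print("hole",cv2.fitEllipse(w))
    # scraper
    m=mask(c,(22,130,80),(34,255,255));m[:, :190]=0;m[:,260:]=0
    b=max(blobs(m),key=lambda b:b[0][4]);Q=pts(c,b[2]);
    t=Q[(abs(Q[:,2]-.07)<.008)];print("grip top",len(t),t.mean(0),cv2.minAreaRect(t[:,:2].astype(np.float32)*1000))
    tt=Q[Q[:,2]<.5]; print("all",cv2.minAreaRect(tt[:,:2].astype(np.float32)*1000))
    # cover disc
    m=mask(c,(95,120,40),(120,255,255));
    b=max([b for b in blobs(m) if abs(b[1][0]-(353 if n[0]=='s' else 404))<30 and b[1][1]>220],key=lambda b:b[0][4])
    hull=cv2.convexHull(b[2].astype(np.int32))[:,0]
    for z in (.018,):
        w=cast(c,hull,z)[:,:2].astype(np.float32)*1000;print("cover z",z,cv2.minEnclosingCircle(w),cv2.fitEllipse(w))
    big=cv2.resize(c["frame"][:,:,::-1][120:360,190:450] if n[0]=='s' else c["frame"][:,:,::-1][150:290,200:440],None,fx=3 ,fy=3,interpolation=cv2.INTER_CUBIC)
    cv2.imwrite(f"pics/{n}_crop.png",big[:600,:800])
E
```

```text
scene0 deck px [ 244  175  101   76 3486] medz 0.05913677997910893
deck rect mm ((498.45587158203125, 101.83172607421875), (141.09130859375, 199.79864501953125), 16.867448806762695)
hole ((507.2277526855469, 72.28303527832031), (66.63372039794922, 74.21153259277344), 38.5085334777832)
grip top 182 [0.49406628 0.37738713 0.06852402] ((495.2525939941406, 379.6494140625), (62.42121124267578, 27.487205505371094), 1.4466793537139893)
all ((493.18316650390625, 412.8334045410156), (97.92160034179688, 95.19014739990234), 2.837486743927002)
cover z 0.018 ((439.12890625, -182.42198181152344), 62.102108001708984) ((439.25750732421875, -182.34954833984375), (120.36422729492188, 123.83634185791016), 138.760009765625)
top0 deck px [ 274  200   74   60 2487] medz 0.060375958591096124
deck rect mm ((500.2296447753906, 105.50658416748047), (135.02024841308594, 194.8732147216797), 16.815109252929688)
hole ((508.4895324707031, 76.59761810302734), (71.31388092041016, 73.9222412109375), 140.6671142578125)
grip top 155 [0.49534218 0.37880246 0.06993008] ((495.7417297363281, 379.3094482421875), (60.689697265625, 22.02184295654297), 1.7604793310165405)
all ((496.0634765625, 379.25213623046875), (95.88257598876953, 23.00433349609375), 2.6084539890289307)
cover z 0.018 ((441.6012878417969, -182.0670623779297), 57.934783935546875) ((441.8584899902344, -182.05276489257812), (113.89759063720703, 115.67542266845703), 174.8910369873047)
```

View pics/scene0_crop.png

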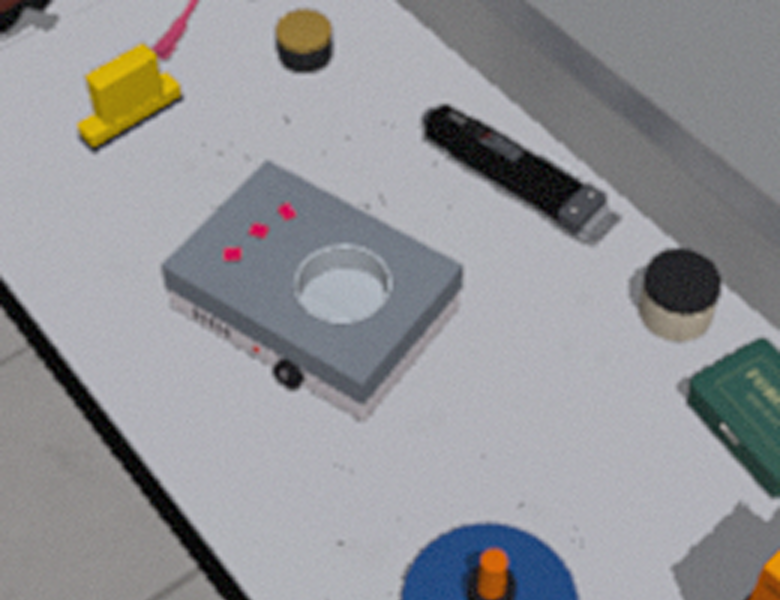

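```bash
cat > st.py <<'E'
from h import *
from bench import sensors
def state():
    o=sensors.get_obs();T=T_of(o);y=T[:3,1];z=T[:3,2]
    print("t",round(o["time"],2),"tcp",np.round(o["tcp_pos"],4),"x",T[:3,0].round(3),"yawY",np.degrees(np.arctan2(y[1],y[0])).round(2),"yawZ",np.degrees(np.arctan2(z[1],z[0])).round(2),"F",np.round(o["ft_force"],1),"w",round(float(o["grip_width"]),3),"q7",np.round(o["qpos"],2))
    return o,T
def to(*tg):
    o,T=state();p=np.array(o["tcp_pos"])
    for g in tg: print(g,"-> tool delta",(T[:3,:3].T@(np.array(g)-p)).round(4)); 
if __name__=="__main__":
    import sys
    to(*[eval(a) for a in sys.argv[1:]])
E
python3 st.py "(.30,-.50,.35)" "(.45,-.25,.35)"
```

```text
t 0.15 tcp [ 0.1486 -0.6324  0.2217] x [-0.     0.001 -1.   ] yawY -76.78 yawZ -166.78 F [-0.   0.6 -0.4] w 1.001 q7 [ 1.35  0.32 -0.07  1.45  0.02  1.37 -0.06]
(0.3, -0.5, 0.35) -> tool delta [-0.1282 -0.0944 -0.1777]
(0.45, -0.25, 0.35) -> tool delta [-0.1279 -0.3035 -0.3809]
```

>>> drive_tool --motion '[[[-0.021,-0.016,-0.03],0,-1],[[-0.021,-0.016,-0.03],0,-1],[[-0.021,-0.016,-0.03],0,-1],[[-0.021,-0.016,-0.03],0,-1],[[-0.021,-0.016,-0.03],0,-1],[[-0.021,-0.016,-0.03],0,-1],[[0,-0.031,-0.03],0,-1],[[0,-0.031,-0.03],0,-1],[[0,-0.031,-0.03],0,-1],[[0,-0.031,-0.03],0,-1],[[0,-0.031,-0.03],0,-1],[[0,-0.031,-0.03],0,-1]]'

```text
time: 1.15
tcp_pos: [0.4306, -0.2815, 0.3485]
tcp_rot: [-0.702, -0.081, 0.702, -0.082]
ft_force: [-0.7, -0.9, -0.3]
grip_width: 1.0
```

```bash
python3 st.py "(.40,-.182,.35)" "(.50,.1,.35)" "(.495,.379,.30)"
```

```text
t 1.15 tcp [ 0.4306 -0.2815  0.3485] x [-0. -0. -1.] yawY -76.79 yawZ -166.79 F [-0.7 -0.9 -0.3] w 1.0 q7 [ 0.91  0.01 -0.39  1.56  0.01  1.57 -0.82]
(0.4, -0.182, 0.35) -> tool delta [-0.0016 -0.1039  0.007 ]
(0.5, 0.1, 0.35) -> tool delta [-0.0017 -0.3555 -0.1548]
(0.495, 0.379, 0.3) -> tool delta [ 0.0482 -0.6283 -0.2137]
```

>>> drive_tool --motion '[[[0,-0.035,-0.018],0,-1],[[0,-0.035,-0.018],0,-1],[[0,-0.035,-0.018],0,-1],[[0,-0.035,-0.018],0,-1],[[0,-0.035,-0.018],0,-1],[[0,-0.035,-0.018],0,-1],[[0,-0.035,-0.018],0,-1],[[0,-0.035,-0.018],0,-1],[[0,-0.035,-0.018],-7,-1],[[0,0,0],-7,-1],[[0,0,0],-7,-1],[[0,0,0],-7,-1]]'

```text
time: 2.15
tcp_pos: [0.5155, 0.0613, 0.3482]
tcp_rot: [-0.661, -0.252, 0.661, -0.252]
ft_force: [0.1, -1.1, -0.1]
grip_width: 1.0
```

>>> drive_tool --motion '[[[0,0,0],-7,-1],[[0,0,0],-7,-1],[[0,0,0],-7,-1],[[0,0,0],-7,-1],[[0,0,0],-7,-1],[[0,0,0],-7,-1],[[0,0,0],-7,-1],[[0,0,0],-7,-1],[[0,0,0],-7,-1],[[0,0,0],-7,-1],[[0,0,0],-7,-1],[[0,0,0],-7,-1]]'

```text
time: 3.15
tcp_pos: [0.5155, 0.0602, 0.3483]
tcp_rot: [0.323, 0.629, -0.324, 0.629]
ft_force: [-0.2, 0.5, 0.4]
grip_width: 0.999
```

>>> drive_tool --motion '[[[0,0,0],-7,-1],[[0,0,0],-7,-1],[[0,0,0],-7,-1],[[0,0,0],-7,-1],[[0,0,0],-7,-1],[[0,0,0],-7,-1],[[0,0,0],-7,-1],[[0,0,0],-7,-1]]'

```text
time: 3.82
tcp_pos: [0.5155, 0.0602, 0.3483]
tcp_rot: [-0.01, 0.707, 0.01, 0.707]
ft_force: [-0.8, 0.9, 0.2]
grip_width: 1.002
```

```bash
cat > wr.py <<'E'
from st import *
from bench import optics
import sys
def shot(n):
    o,T=state();c=optics.read_camera("wrist")
    M=T@c["tool_from_camera"];c["cam_to_world"]=M;np.savez(f"pics/{n}.npz",**c);cv2.imwrite(f"pics/{n}.png",c["frame"][:,:,::-1]);return c
if __name__=="__main__": shot(sys.argv[1])
E
python3 wr.py w1
```

```text
t 3.82 tcp [0.5155 0.0602 0.3483] x [-0. -0. -1.] yawY 91.57 yawZ 1.57 F [-0.8  0.9  0.2] w 1.002 q7 [ 0.65  0.05 -0.85  1.53  0.04  1.57  1.41]
```

View pics/w1.png

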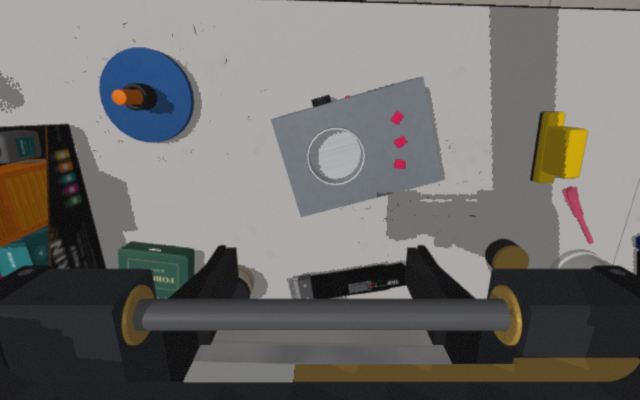

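```bash
cat > ms.py <<'E'
from h import *
import sys
c=load(sys.argv[1])
hsv=cv2.cvtColor(c["frame"],cv2.COLOR_RGB2HSV)
for s,ce,uv in blobs(mask(c,(165,150,120),(178,255,255)),15): print("pink",s[4],cast(c,[ce],.0625)[0,:2].round(4))
m=mask(c,(22,130,80),(34,255,255)); B=blobs(m,100)
if B:
    b=max(B,key=lambda b:b[0][4]);Q=pts(c,b[2]);t=Q[abs(Q[:,2]-.07)<.006]
    if len(t): print("grip top",t.mean(0).round(4),cv2.minAreaRect(t[:,:2].astype(np.float32)*1000))
    t=Q[abs(Q[:,2]-.022)<.006]; 
    if len(t): print("blade top",cv2.minAreaRect(t[:,:2].astype(np.float32)*1000))
vv,uu=np.mgrid[0:400,0:640];UV=np.c_[uu.ravel(),vv.ravel()];P=pts(c,UV)
k=(c["range_z"].ravel()>0)&(abs(P[:,2]-.060)<.008)&(abs(P[:,0]-.5)<.13)&(abs(P[:,1]-.11)<.15)
m=(k.astype(np.uint8)*255).reshape(400,640);m=cv2.morphologyEx(m,cv2.MORPH_OPEN,np.ones((3,3)))
cs,_=cv2.findContours(m,cv2.RETR_CCOMP,cv2.CHAIN_APPROX_NONE);big=max(cs,key=cv2.contourArea)
print("deck",cv2.minAreaRect(cast(c,big[:,0],.06)[:,:2].astype(np.float32)*1000),np.median(P[k][:,2]))
for q in cs:
    if q is not big and cv2.contourArea(q)>300: print("hole",cv2.fitEllipse(cast(c,q[:,0],.06)[:,:2].astype(np.float32)*1000))
B=[b for b in blobs(mask(c,(100,120,40),(118,255,255)),300)]
if B:
    b=max(B,key=lambda b:b[0][4]);h=cv2.convexHull(b[2].astype(np.int32))[:,0];print("cover",cv2.fitEllipse(cast(c,h,.012)[:,:2].astype(np.float32)*1000))
for s,ce,uv in blobs(mask(c,(5,170,120),(18,255,255)),40):
    Q=pts(c,uv);t=Q[(abs(Q[:,2]-.082)<.004)]
    if len(t)>5: print("stem top",t.mean(0).round(4),len(t))
E
python3 ms.py w1
```

```text
pink 90 [0.4573 0.1533]
pink 86 [0.4872 0.1602]
pink 83 [0.516  0.1622]
pink 338 [0.5702 0.4078]
grip top [0.4948 0.3802 0.0693] ((496.0421447753906, 381.98095703125), (62.97218322753906, 24.158430099487305), 3.4018352031707764)
blade top ((495.7092590332031, 382.0523986816406), (98.67587280273438, 23.759557723999023), 3.312918186187744)
deck ((500.5113220214844, 107.56484985351562), (135.2364501953125, 194.9452667236328), 16.90322494506836) 0.059946450556936925
hole ((508.3049011230469, 78.51284790039062), (69.6697769165039, 70.73588562011719), 18.83051300048828)
cover ((441.82080078125, -181.406005859375), (122.4748764038086, 125.50116729736328), 179.37220764160156)
stem top [ 0.4415 -0.1794  0.0818] 169
stem top [ 0.5311 -0.3265  0.0821] 23
```

```bash
python3 st.py "(.496,.381,.20)"  "(.496,.381,.028)"
```

```text
t 3.87 tcp [0.5156 0.0602 0.3483] x [-0. -0. -1.] yawY 91.88 yawZ 1.88 F [-0.3  0.1  0. ] w 0.999 q7 [ 0.65  0.05 -0.85  1.53  0.04  1.57  1.41]
(0.496, 0.381, 0.2) -> tool delta [ 0.1482  0.3213 -0.0089]
(0.496, 0.381, 0.028) -> tool delta [ 0.3202  0.3214 -0.0088]
```

>>> drive_tool --motion '[[[0,0.04,-0.003],0,-1],[[0,0.04,-0.003],0,-1],[[0,0.04,-0.003],0,-1],[[0,0.04,-0.003],0,-1],[[0.012,0.039,-0.003],0,-1],[[0.018,0.036,-0.002],0,-1],[[0.025,0.03,-0.002],0,-1],[[0.025,0.03,-0.002],0,-1],[[0.025,0.025,-0.001],0,-1],[[0.035,0,0],-1.6,-1]]'

```text
time: 4.7
tcp_pos: [0.4841, 0.3869, 0.2088]
tcp_rot: [-0.017, 0.707, 0.022, 0.707]
ft_force: [-0.6, 0.4, -0.2]
grip_width: 1.001
```

```bash
python3 wr.py w2; python3 ms.py w2;  python3 st.py "(.496,.381,.028)"
```

```text
t 4.7 tcp [0.4841 0.3869 0.2088] x [ 0.     0.006 -1.   ] yawY 93.12 yawZ 3.12 F [-0.6  0.4 -0.2] w 1.001 q7 [ 0.05  0.42 -1.    1.53  0.36  1.38  0.65]
pink 195 [0.4572 0.1524]
pink 175 [0.4874 0.1594]
pink 172 [0.5158 0.1613]
pink 275 [0.5624 0.444 ]
grip top [0.4934 0.3828 0.0696] ((495.08160400390625, 382.5487365722656), (62.463218688964844, 22.649513244628906), 3.3739843368530273)
blade top ((456.628173828125, 380.3553771972656), (21.253604888916016, 22.57720947265625), 3.556600570678711)
deck ((493.50360107421875, 130.87631225585938), (134.92881774902344, 156.87307739257812), 16.880512237548828) 0.059842006105578605
t 4.75 tcp [0.4822 0.3807 0.2001] x [-0.009 -0.004 -1.   ] yawY 93.17 yawZ 3.17 F [-1.9 -3.3 -5.4] w 0.999 q7 [ 0.05  0.43 -0.99  1.54  0.36  1.38  0.66]
(0.496, 0.381, 0.028) -> tool delta [0.172  0.     0.0154]
```

View pics/w2.png

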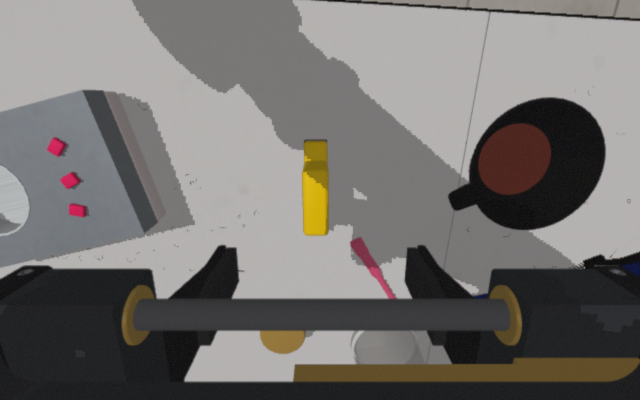

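>>> drive_tool --motion '[[[0.028,0,0.0055],0,-1],[[0.028,0,0.005],0,-1],[[0.028,0,0.005],0,-1],[[0.028,0,0],0,-1],[[0.028,0,0],0,-1],[[0.02,0,0],0,-1],[[0.01,0,0],0,-1],[[0,0,0],0,-1]]' --newtons 35

```text
time: 5.42
tcp_pos: [0.5017, 0.3784, 0.0364]
tcp_rot: [-0.017, 0.708, 0.015, 0.706]
ft_force: [-0.2, -0.7, -1.0]
grip_width: 1.001
```

```bash
python3 wr.py w3; python3 st.py "(.496,.381,.028)"
```

```text
t 5.42 tcp [0.5017 0.3784 0.0364] x [-0.003 -0.003 -1.   ] yawY 92.67 yawZ 2.67 F [-0.2 -0.7 -1. ] w 1.001 q7 [-0.01  0.6  -0.89  1.67  0.51  1.12  0.57]
t 5.47 tcp [0.5025 0.3797 0.0383] x [-0.001 -0.001 -1.   ] yawY 92.71 yawZ 2.71 F [0.3 0.9 1.6] w 0.997 q7 [-0.01  0.6  -0.89  1.67  0.51  1.12  0.57]
(0.496, 0.381, 0.028) -> tool delta [ 0.0103  0.0017 -0.0064]
```

View pics/w3.png

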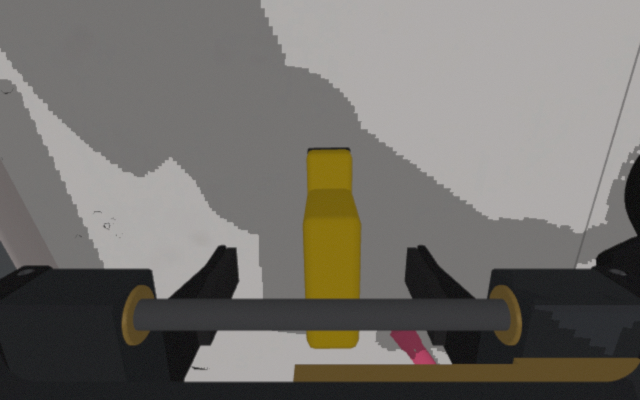

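>>> drive_tool --motion '[[[0.01,0.003,-0.006],-0.6,-1],[[0,0,0],0,-1],[[0,0,0],0,1],[[0,0,0],0,1],[[0,0,0],0,1],[[0,0,0],0,1],[[0,0,0],0,1],[[0,0,0],0,1],[[0,0,0],0,1],[[0,0,0],0,1]]' --newtons 35

```text
time: 6.3
tcp_pos: [0.4963, 0.3831, 0.0285]
tcp_rot: [-0.021, 0.707, 0.021, 0.707]
ft_force: [0.1, -0.1, 1.2]
grip_width: 0.48
```

```bash
python3 wr.py w4; python3 st.py "(.496,.381,.028)"
```

```text
t 6.3 tcp [0.4963 0.3831 0.0285] x [-0. -0. -1.] yawY 93.42 yawZ 3.42 F [ 0.1 -0.1  1.2] w 0.48 q7 [-0.02  0.61 -0.89  1.69  0.52  1.1   0.57]
t 6.35 tcp [0.4962 0.3831 0.0285] x [-0. -0. -1.] yawY 93.42 yawZ 3.42 F [-0.7  0.4  0.6] w 0.433 q7 [-0.02  0.61 -0.89  1.69  0.52  1.1   0.57]
(0.496, 0.381, 0.028) -> tool delta [ 0.0005 -0.0021 -0.0004]
```

View pics/w4.png

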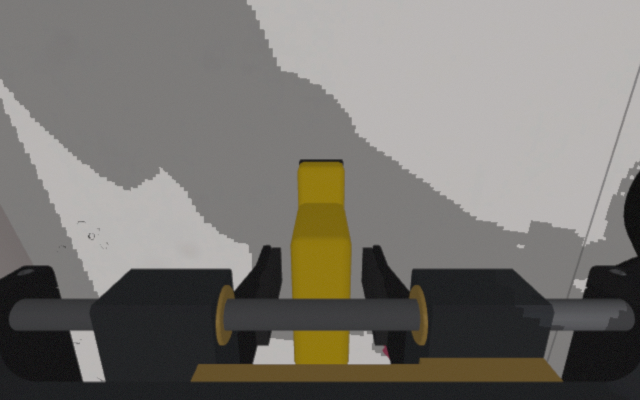

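Still closing, centred.

>>> drive_tool --motion '[[[0,0,0],0,1],[[0,0,0],0,1],[[0,0,0],0,1],[[0,0,0],0,1],[[0,0,0],0,1]]'

```text
time: 6.77
tcp_pos: [0.4962, 0.3831, 0.0285]
tcp_rot: [-0.021, 0.707, 0.021, 0.707]
ft_force: [0.3, -0.1, -0.2]
grip_width: 0.275
```

>>> drive_tool --motion '[[[-0.01,0,0],0,1],[[-0.02,0,0],0,1],[[-0.025,0,0],0,1],[[-0.025,0,0],0,1],[[-0.02,0,0],0,1],[[0,0,0],0,1]]'

```text
time: 7.27
tcp_pos: [0.4979, 0.3855, 0.1339]
tcp_rot: [-0.02, 0.705, 0.023, 0.709]
ft_force: [0.2, 0.2, -0.7]
grip_width: 0.271
```

```bash
python3 wr.py w5; python3 - <<'E'
from h import *
c=load("w5")
m=mask(c,(22,130,80),(34,255,255)); b=max(blobs(m,100),key=lambda b:b[0][4]);Q=pts(c,b[2]); print(Q.min(0),Q.max(0))
E
```

```text
t 7.27 tcp [0.4979 0.3855 0.1339] x [ 0.006  0.005 -1.   ] yawY 93.44 yawZ 3.44 F [ 0.2  0.2 -0.7] w 0.271 q7 [ 0.03  0.5  -0.96  1.6   0.43  1.26  0.63]
[0.41254245 0.3707662  0.11423572] [0.494097   0.39693288 0.29542428]
```

View pics/w5.png

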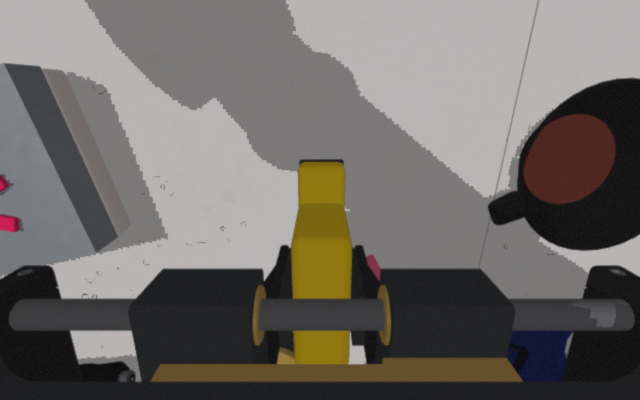

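>>> drive_tool --motion '[[[-0.027,-0.01,0],-6.75,1],[[0,0,0],-6.75,1],[[0,-0.02,0],0,1],[[0,-0.025,0],0,1],[[0,-0.025,0],0,1],[[0,-0.025,0],0,1],[[0,-0.025,0],0,1],[[0,-0.02,0],0,1],[[0,0,0],0,1]]'

```text
time: 8.07
tcp_pos: [0.5394, 0.2326, 0.1537]
tcp_rot: [-0.103, 0.701, 0.1, 0.699]
ft_force: [-0.3, -0.0, -1.0]
grip_width: 0.271
```

```bash
python3 st.py "(.4965,.126,.160)" 
```

```text
t 8.07 tcp [0.5394 0.2326 0.1537] x [-0.002 -0.005 -1.   ] yawY 106.49 yawZ 16.49 F [-0.3 -0.  -1. ] w 0.271 q7 [ 0.38  0.41 -1.03  1.67  0.37  1.27  1.13]
(0.4965, 0.126, 0.16) -> tool delta [-0.0058 -0.0901 -0.0714]
```

>>> drive_tool --motion '[[[-0.002,-0.022,-0.018],0,1],[[-0.002,-0.022,-0.018],0,1],[[0,-0.022,-0.018],0,1],[[0,-0.022,-0.018],-0.4,1],[[0,0,0],0,1],[[0,0,0],0,1]]'

```text
time: 8.57
tcp_pos: [0.4937, 0.1319, 0.1587]
tcp_rot: [-0.106, 0.7, 0.104, 0.699]
ft_force: [-0.1, 0.9, -0.7]
grip_width: 0.274
```

```bash
python3 wr.py w6; python3 ms.py w6; python3 st.py "(.4965,.126,.090)" 
```

```text
t 8.57 tcp [0.4937 0.1319 0.1587] x [-0.001 -0.002 -1.   ] yawY 107.09 yawZ 17.09 F [-0.1  0.9 -0.7] w 0.274 q7 [ 0.7   0.19 -1.1   1.84  0.19  1.22  1.41]
pink 240 [0.4569 0.1531]
pink 195 [0.4873 0.1601]
pink 41 [0.5139 0.1661]
pink 54 [0.5449 0.3772]
deck ((498.6398620605469, 106.83685302734375), (131.99925231933594, 194.99659729003906), 16.911510467529297) 0.05994194209634454
cover ((452.48980712890625, -144.2268524169922), (52.36314392089844, 89.62389373779297), 70.15380859375)
t 8.62 tcp [0.494  0.1338 0.1591] x [-0. -0. -1.] yawY 107.25 yawZ 17.25 F [ 0.8  1.7 -0.9] w 0.271 q7 [ 0.7   0.2  -1.11  1.84  0.19  1.22  1.41]
(0.4965, 0.126, 0.09) -> tool delta [ 0.0691 -0.0082  0.0001]
```

View pics/w6.png

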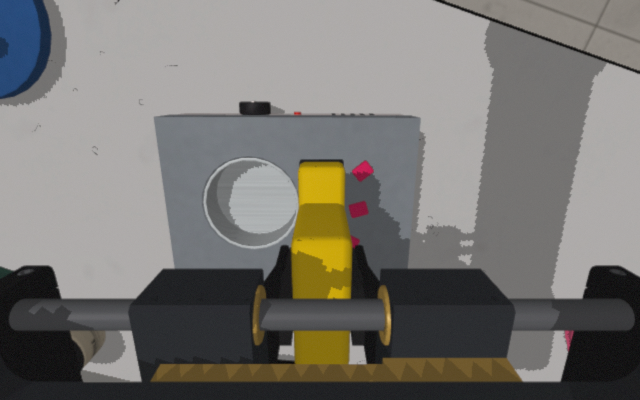

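>>> drive_tool --motion '[[[0.01,-0.008,0],0,1],[[0.015,0,0],0,1],[[0.015,0,0],0,1],[[0.015,0,0],0,1],[[0.01,0,0],0,1],[[0.003,0,0],0,1],[[0,0,0],0,1],[[0,0,0],0,1]]'

```text
time: 9.28
tcp_pos: [0.4969, 0.1272, 0.0917]
tcp_rot: [-0.107, 0.699, 0.107, 0.699]
ft_force: [0.9, 0.3, -2.1]
grip_width: 0.271
```

```bash
python3 wr.py w7; python3 ms.py w7; python3 - <<'E'
from bench import optics
from h import *
c=optics.read_camera("scene");np.savez("pics/s7.npz",**c)
cv2.imwrite("pics/s7.png",cv2.resize(c["frame"][100:300,150:400,::-1],None,fx=3,fy=3,interpolation=cv2.INTER_CUBIC))
E
```

```text
t 9.28 tcp [0.4969 0.1272 0.0917] x [ 0.     0.001 -1.   ] yawY 107.39 yawZ 17.39 F [ 0.9  0.3 -2.1] w 0.271 q7 [ 0.64  0.29 -1.06  1.92  0.29  1.1   1.35]
pink 443 [0.4571 0.1531]
pink 371 [0.4872 0.1603]
grip top [0.4494 0.1116 0.074 ] ((449.48834228515625, 112.1806640625), (1.4255890846252441, 22.179975509643555), 18.869665145874023)
deck ((486.7582092285156, 103.10043334960938), (108.04043579101562, 195.4907989501953), 17.270421981811523) 0.05995000086368739
```

View pics/s7.png

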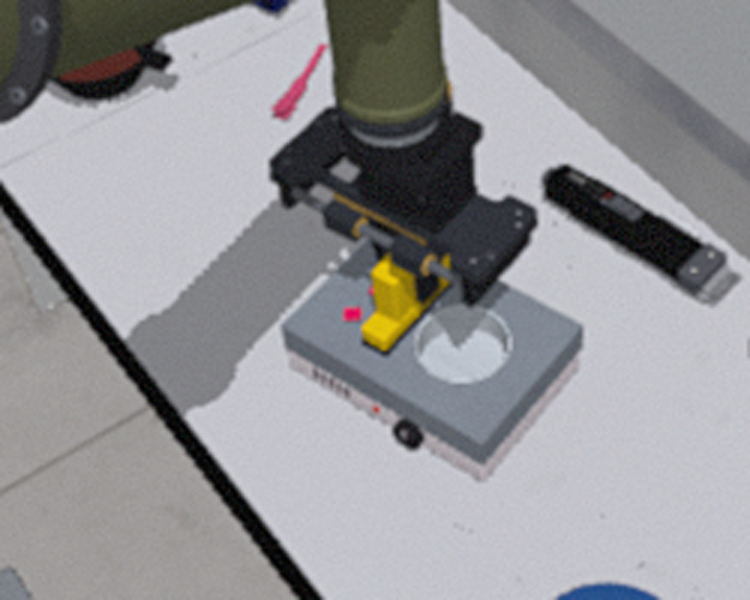

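View pics/w7.png

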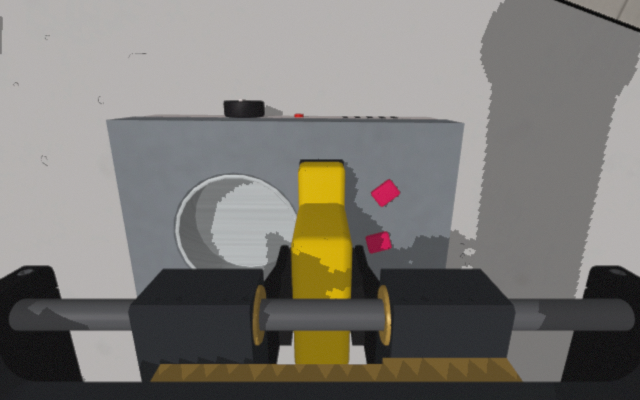

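>>> drive_tool --motion '[[[0.001,0,0],0.4,1],[[0,0.006,0],0,1],[[0,0.008,0],0,1],[[0,0.008,0],0,1],[[0,0.008,0],0,1],[[0,0.008,0],0,1],[[0,0.008,0],0,1],[[0,0.006,0],0,1],[[0,0,0],0,1]]'

```text
time: 10.13
tcp_pos: [0.4808, 0.1782, 0.0906]
tcp_rot: [-0.105, 0.699, 0.105, 0.699]
ft_force: [-0.2, -0.6, 0.0]
grip_width: 0.274
```

```bash
python3 wr.py w8
```

```text
t 10.13 tcp [0.4808 0.1782 0.0906] x [-0.     0.001 -1.   ] yawY 107.08 yawZ 17.08 F [-0.2 -0.6  0. ] w 0.274 q7 [ 0.55  0.3  -1.07  1.92  0.3   1.1   1.23]
```

View pics/w8.png

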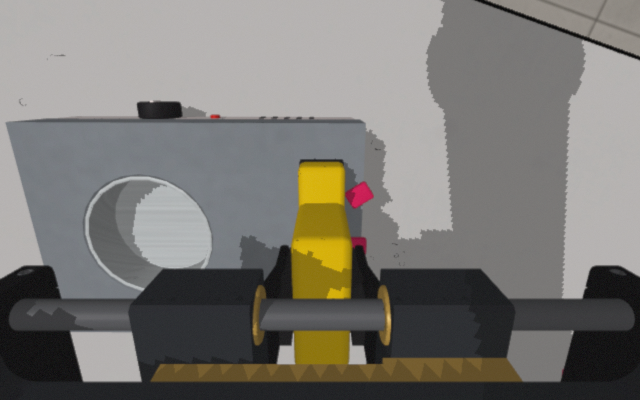

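>>> drive_tool --motion '[[[0,0.005,0],0,1],[[0,0.006,0],0,1],[[0,0.006,0],0,1],[[0,0.006,0],0,1],[[0,0.006,0],0,1],[[0,0.004,0],0,1],[[0,0,0],0,1],[[0,0,0],0,1]]'

```text
time: 10.85
tcp_pos: [0.4718, 0.208, 0.0905]
tcp_rot: [-0.104, 0.699, 0.104, 0.699]
ft_force: [-0.4, -0.2, -0.6]
grip_width: 0.271
```

```bash
python3 wr.py w9; python3 ms.py w9;python3 - <<'E'
from bench import optics
from h import *
c=optics.read_camera("scene");np.savez("pics/s9.npz",**c)
cv2.imwrite("pics/s9.png",cv2.resize(c["frame"][100:300,150:400,::-1],None,fx=3,fy=3,interpolation=cv2.INTER_CUBIC))
E
```

```text
t 10.85 tcp [0.4718 0.208  0.0905] x [-0. -0. -1.] yawY 106.97 yawZ 16.97 F [-0.4 -0.2 -0.6] w 0.271 q7 [ 0.49  0.31 -1.08  1.91  0.31  1.1   1.16]
pink 74 [0.4391 0.2139]
pink 44 [0.5211 0.375 ]
grip top [0.424  0.1931 0.074 ] ((424.3861999511719, 193.08316040039062), (2.2861857414245605, 22.579187393188477), 20.715307235717773)
deck ((487.3824768066406, 105.1572265625), (109.89008331298828, 194.61170959472656), 16.98103141784668) 0.05989328622693013
hole ((506.0775146484375, 81.20178985595703), (63.99570846557617, 68.15689849853516), 137.73675537109375)
```

View pics/s9.png

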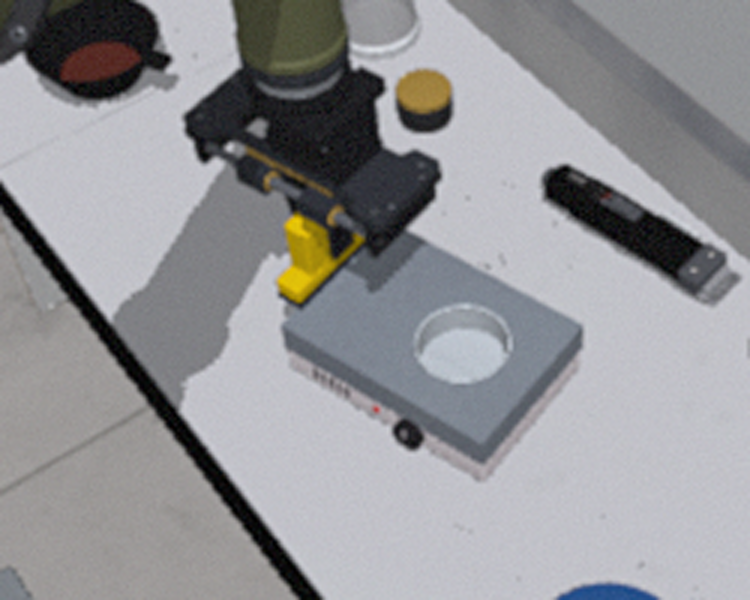

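View pics/w9.png

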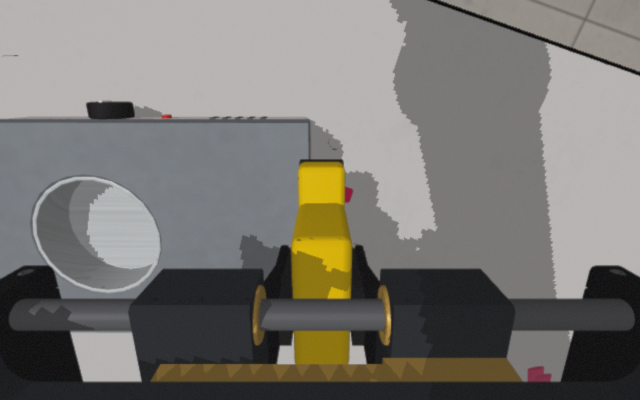

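>>> drive_tool --motion '[[[-0.01,0.004,0],0,1],[[-0.02,0.01,0],0,1],[[-0.02,0.02,0.005],0,1],[[-0.005,0.03,0.015],0,1],[[0,0.03,0.02],0,1],[[0,0.03,0.02],0,1],[[0,0.02,0.015],0,1],[[0,0.015,0.008],0,1],[[0,0,0],0,1],[[0,0,0],0,1]]'

```text
time: 11.78
tcp_pos: [0.5045, 0.385, 0.1458]
tcp_rot: [-0.104, 0.7, 0.105, 0.699]
ft_force: [-0.1, -0.9, -1.9]
grip_width: 0.272
```

```bash
python3 wr.py w10; python3 - <<'E'
from bench import optics
from h import *
c=optics.read_camera("top");np.savez("pics/t10.npz",**c)
for n in("w10","t10"):
    c=load(n)
    for s,ce,uv in blobs(mask(c,(165,130,100),(178,255,255)),5): 
        P=pts(c,uv);print(n,s[4],ce,np.median(P,0).round(4))
E
python3 st.py "(.496,.381,.145)"
```

```text
t 11.78 tcp [0.5045 0.385  0.1458] x [-0.001  0.001 -1.   ] yawY 107.02 yawZ 17.02 F [-0.1 -0.9 -1.9] w 0.272 q7 [ 0.06  0.53 -1.01  1.56  0.46  1.31  0.85]
w10 232 [146.28448276  78.25431034] [0.4545 0.2198 0.0046]
w10 220 [135.03636364  97.98181818] [0.4727 0.2134 0.0048]
w10 213 [140.23943662 125.01408451] [0.4936 0.2205 0.0048]
t10 29 [451.79310345 165.24137931] [ 0.6778 -0.3049  0.1084]
t10 12 [458.5 154. ] [ 0.7313 -0.3461  0.0404]
t10 11 [482.36363636 166.09090909] [ 0.6921 -0.4298  0.031 ]
t10 6 [466.66666667 168.83333333] [ 0.6746 -0.3569  0.1046]
t10 68 [489.48529412 204.33823529] [ 0.569  -0.4248  0.1169]
t10 14 [200.28571429 203.        ] [0.5852 0.4479 0.0081]
t10 6 [275.  244.5] [0.4556 0.2154 0.0051]
t 11.88 tcp [0.5053 0.3828 0.1457] x [-0.    -0.001 -1.   ] yawY 106.87 yawZ 16.87 F [ 0.1 -0.2 -1.8] w 0.276 q7 [ 0.06  0.53 -1.01  1.56  0.46  1.31  0.85]
(0.496, 0.381, 0.145) -> tool delta [ 0.0007  0.0009 -0.0094]
```

View pics/w10.png

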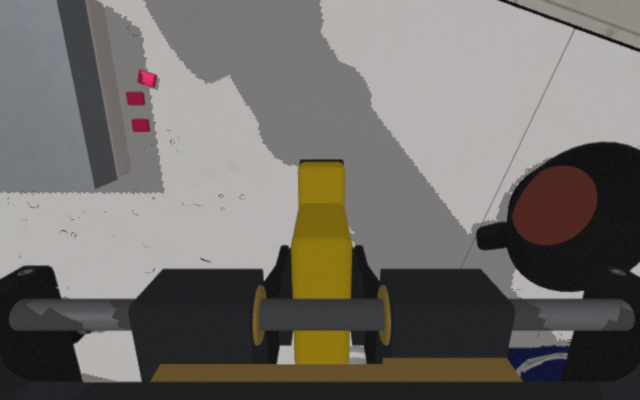

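>>> drive_tool --motion '[[[0.01,0.001,-0.009],6.7,1],[[0.02,0,0],6.7,1],[[0.025,0,0],0,1],[[0.025,0,0],0,1],[[0.02,0,0],0,1],[[0.01,0,0],0,1],[[0.004,0,0],0,1],[[0,0,0],0,1],[[0,0,0],0,1]]'

```text
time: 12.63
tcp_pos: [0.4969, 0.3824, 0.0328]
tcp_rot: [-0.021, 0.706, 0.022, 0.707]
ft_force: [-0.2, 0.0, -0.0]
grip_width: 0.275
```

```bash
python3 wr.py w11;python3 st.py "(.496,.382,.0285)"
```

```text
t 12.63 tcp [0.4969 0.3824 0.0328] x [ 0.001  0.001 -1.   ] yawY 93.48 yawZ 3.48 F [-0.2  0.  -0. ] w 0.275 q7 [-0.01  0.6  -0.9   1.69  0.52  1.11  0.57]
t 12.68 tcp [0.4971 0.3828 0.0331] x [ 0.002  0.001 -1.   ] yawY 93.49 yawZ 3.49 F [ 0.7  0.1 -0.9] w 0.274 q7 [-0.01  0.6  -0.9   1.68  0.52  1.11  0.57]
(0.496, 0.382, 0.0285) -> tool delta [ 0.0046 -0.0008 -0.0011]
```

View pics/w11.png

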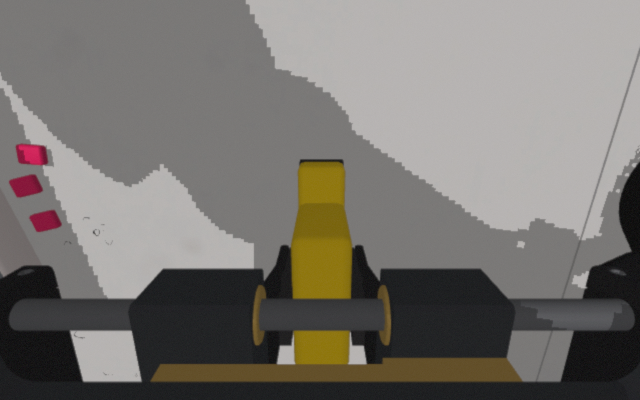

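>>> drive_tool --motion '[[[0.002,0,0],0,1],[[0.002,0,0],0,1],[[0.001,0,0],0,1],[[0,0,0],0,1]]'

```text
time: 13.02
tcp_pos: [0.497, 0.383, 0.0284]
tcp_rot: [-0.022, 0.706, 0.022, 0.707]
ft_force: [-0.7, -0.5, 6.6]
grip_width: 0.271
```

>>> drive_tool --motion '[[[0,0,0],0,-1],[[0,0,0],0,-1],[[0,0,0],0,-1],[[0,0,0],0,-1],[[0,0,0],0,-1],[[0,0,0],0,-1],[[-0.005,0,0],0,-1],[[-0.02,0,0],0,-1],[[-0.03,0,0],0,-1],[[-0.035,0,0],0,-1],[[-0.035,0,0],0,-1],[[-0.035,0,0],0,-1]]'

```text
time: 14.02
tcp_pos: [0.4958, 0.3823, 0.1884]
tcp_rot: [-0.022, 0.707, 0.022, 0.707]
ft_force: [0.8, 0.1, -0.2]
grip_width: 0.992
```

```bash
python3 wr.py w12; python3 ms.py w12; python3 st.py "(.50,.10,.35)"
```

```text
t 14.02 tcp [0.4958 0.3823 0.1884] x [-0. -0. -1.] yawY 93.55 yawZ 3.55 F [ 0.8  0.1 -0.2] w 0.992 q7 [ 0.05  0.46 -1.    1.53  0.39  1.36  0.66]
pink 146 [0.4473 0.2462]
pink 130 [0.4627 0.2403]
pink 123 [0.48   0.2463]
pink 57 [0.5399 0.4268]
pink 19 [0.5514 0.4354]
pink 179 [0.5728 0.4497]
grip top [0.4944 0.383  0.0696] ((495.7572326660156, 382.7286071777344), (62.67949676513672, 22.894529342651367), 4.201033115386963)
blade top ((457.0888671875, 380.7183532714844), (20.570451736450195, 22.65723419189453), 3.223973035812378)
deck ((491.20025634765625, 138.41815185546875), (134.90830993652344, 141.33644104003906), 16.870281219482422) 0.05981342085833877
t 14.07 tcp [0.4983 0.3854 0.1962] x [ 0.009  0.006 -1.   ] yawY 93.54 yawZ 3.54 F [1.1 1.8 4.3] w 0.992 q7 [ 0.05  0.46 -1.    1.53  0.39  1.36  0.66]
(0.5, 0.1, 0.35) -> tool delta [-0.1556 -0.2841 -0.0145]
```

View pics/w12.png

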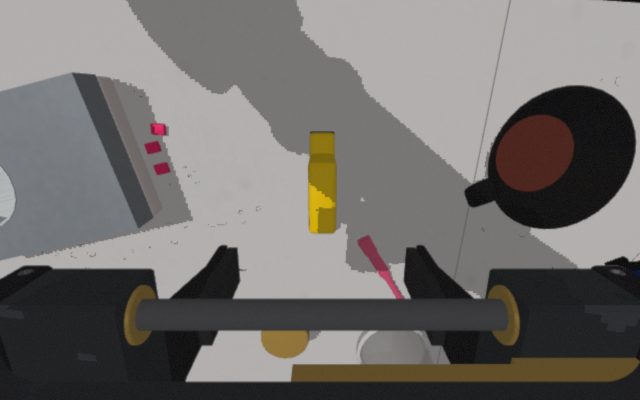

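>>> drive_tool --motion '[[[-0.01,0,0],7,-1],[[-0.01,0,0],7,-1],[[-0.01,0,0],7,-1],[[-0.01,0,0],7,-1],[[-0.01,0,0],7,-1],[[-0.01,0,0],7,-1],[[-0.01,0,0],7,-1],[[0,0,0],7,-1],[[0,0,0],7,-1]]'

```text
time: 14.82
tcp_pos: [0.4962, 0.3829, 0.2576]
tcp_rot: [0.353, 0.613, -0.352, 0.613]
ft_force: [-0.1, 0.1, -0.2]
grip_width: 0.997
```

```bash
python3 st.py "(.50,.10,.26)" "(.4415,-.181,.26)"
```

```text
t 14.82 tcp [0.4962 0.3829 0.2576] x [ 0.001  0.001 -1.   ] yawY 30.2 yawZ -59.8 F [-0.1  0.1 -0.2] w 0.997 q7 [-0.07  0.36 -0.81  1.44  0.26  1.45 -0.35]
(0.5, 0.1, 0.26) -> tool delta [-0.0027 -0.139   0.2464]
(0.4415, -0.181, 0.26) -> tool delta [-0.0031 -0.331   0.4598]
```

>>> drive_tool --motion '[[[0,-0.023,0.032],0,-1],[[0,-0.023,0.032],0,-1],[[0,-0.023,0.032],0,-1],[[0,-0.023,0.032],0,-1],[[0,-0.023,0.032],0,-1],[[0,-0.023,0.032],0,-1],[[0,-0.023,0.032],0,-1],[[0,-0.023,0.032],0,-1],[[0,-0.023,0.032],0,-1],[[0,-0.023,0.032],0,-1],[[0,0,0],0,-1],[[0,0,0],0,-1]]'

```text
time: 15.82
tcp_pos: [0.4603, -0.0124, 0.2566]
tcp_rot: [0.352, 0.613, -0.352, 0.613]
ft_force: [0.0, -0.3, 0.2]
grip_width: 0.996
```

```bash
python3 wr.py w13;python3 ms.py w13; python3 st.py "(.4415,-.181,.20)"
```

```text
t 15.82 tcp [ 0.4603 -0.0124  0.2566] x [ 0. -0. -1.] yawY 30.22 yawZ -59.78 F [ 0.  -0.3  0.2] w 0.996 q7 [ 0.53 -0.09 -0.52  1.83 -0.05  1.39  0.55]
deck ((500.5450744628906, 107.50057220458984), (135.5851287841797, 194.8485565185547), 16.892826080322266) 0.059914213421798646
hole ((508.01385498046875, 78.53739929199219), (68.98507690429688, 69.93018341064453), 10.256088256835938)
cover ((441.1347961425781, -174.57147216796875), (110.38275146484375, 123.87166595458984), 100.5621566772461)
t 15.87 tcp [ 0.4605 -0.0101  0.2566] x [ 0.  0. -1.] yawY 30.44 yawZ -59.56 F [-0.   1.4  0.1] w 0.999 q7 [ 0.53 -0.09 -0.53  1.83 -0.05  1.39  0.55]
(0.4415, -0.181, 0.2) -> tool delta [ 0.0566 -0.103   0.1377]
```

View pics/w13.png

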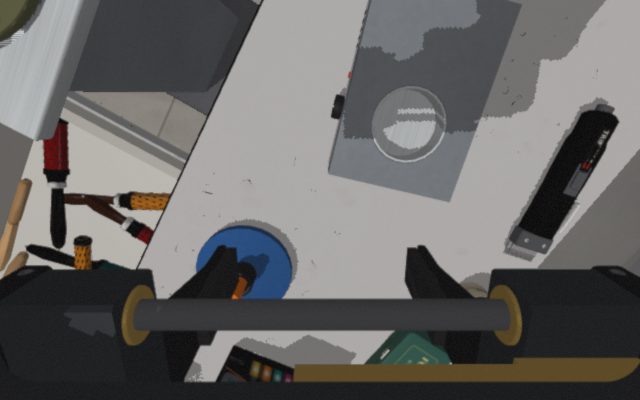

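>>> drive_tool --motion '[[[0.005,-0.017,0.031],0,-1],[[0.01,-0.017,0.031],0,-1],[[0.01,-0.017,0.031],0,-1],[[0.01,-0.017,0.031],0,-1],[[0.01,-0.017,0.031],0,-1],[[0.01,-0.017,0.031],0,-1],[[0,0,0],0,-1],[[0,0,0],0,-1],[[0,0,0],0,-1]]'

```text
time: 16.62
tcp_pos: [0.4682, -0.2198, 0.2016]
tcp_rot: [0.35, 0.615, -0.349, 0.614]
ft_force: [0.6, 0.9, 0.6]
grip_width: 0.999
```

```bash
python3 wr.py w14;python3 ms.py w14; python3 st.py "(.4415,-.181,.15)"
```

```text
t 16.62 tcp [ 0.4682 -0.2198  0.2016] x [ 0.     0.001 -1.   ] yawY 30.7 yawZ -59.3 F [0.6 0.9 0.6] w 0.999 q7 [ 0.7   0.07 -0.33  1.8   0.02  1.28  0.91]
t 16.67 tcp [ 0.4684 -0.2195  0.2019] x [ 0.001  0.001 -1.   ] yawY 30.75 yawZ -59.25 F [0.3 0.  0.3] w 1.0 q7 [ 0.7   0.07 -0.33  1.8   0.02  1.28  0.91]
(0.4415, -0.181, 0.15) -> tool delta [ 0.0519 -0.0035 -0.0469]Traceback (most recent call last):
  File "ms.py", line 15, in <module>
    cs,_=cv2.findContours(m,cv2.RETR_CCOMP,cv2.CHAIN_APPROX_NONE);big=max(cs,key=cv2.contourArea)
                                                                      ~~~^^^^^^^^^^^^^^^^^^^^^^^^
ValueError: max() iterable argument is empty
```

View pics/w14.png

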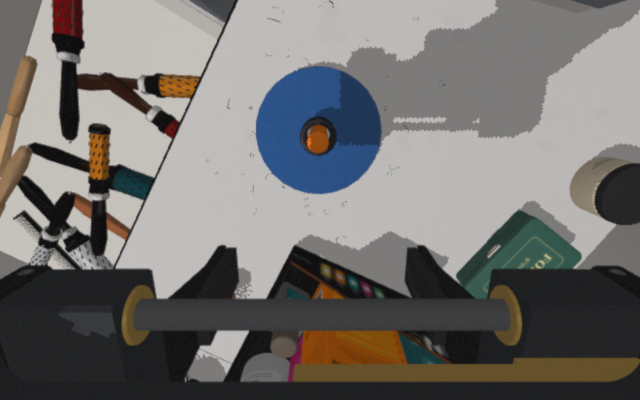

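```bash
cat > lid.py <<'E'
from h import *
import sys
c=load(sys.argv[1]); zp=float(sys.argv[2]) ; zs=float(sys.argv[3])
m=mask(c,(100,110,30),(120,255,255));b=max(blobs(m,300),key=lambda b:b[0][4]);h=cv2.convexHull(b[2].astype(np.int32))[:,0]
P=pts(c,b[2]);print("plate z",np.median(P[:,2]).round(4),"cover",np.round(cv2.fitEllipse(cast(c,h,zp)[:,:2].astype(np.float32)*1000)[0],1),np.round(cv2.fitEllipse(cast(c,h,zp)[:,:2].astype(np.float32)*1000)[1],1))
for s,ce,uv in blobs(mask(c,(5,150,100),(18,255,255)),40):
    if abs(ce-b[1]).max()>120: continue
    Q=pts(c,uv);k=abs(Q[:,2]-zs)<.004
    if k.sum()>10:
        (cx,cy),r=cv2.minEnclosingCircle(uv[k].astype(np.float32));print("stem top",Q[k].mean(0).round(4),k.sum(),"circ cast",cast(c,[[cx,cy]],zs)[0,:2].round(4))
E
python3 lid.py w14 .018 .082
```

```text
plate z 0.0179 cover [ 441.5 -180.3] [121.4 121.5]
stem top [ 0.4415 -0.1801  0.0818] 379 circ cast [ 0.4413 -0.1799]
```

```bash
python3 st.py "(.4414,-.1801,.12)"
```

```text
t 16.67 tcp [ 0.4684 -0.2195  0.2019] x [ 0.001  0.001 -1.   ] yawY 30.75 yawZ -59.25 F [0.3 0.  0.3] w 1.0 q7 [ 0.7   0.07 -0.33  1.8   0.02  1.28  0.91]
(0.4414, -0.1801, 0.12) -> tool delta [ 0.0819 -0.0031 -0.0477]
```

>>> drive_tool --motion '[[[0.01,-0.003,-0.016],0,-1],[[0.02,0,-0.016],0,-1],[[0.025,0,-0.016],0,-1],[[0.025,0,0],0,-1],[[0,0,0],0,-1],[[0,0,0],0,-1]]'

```text
time: 17.17
tcp_pos: [0.4402, -0.1806, 0.1216]
tcp_rot: [0.35, 0.615, -0.35, 0.614]
ft_force: [-0.4, 0.5, 0.7]
grip_width: 0.999
```

```bash
python3 wr.py w15;python3 lid.py w15 .018 .082; python3 st.py "(.4414,-.1801,.054)"
```

```text
t 17.17 tcp [ 0.4402 -0.1806  0.1216] x [-0.001  0.    -1.   ] yawY 30.71 yawZ -59.29 F [-0.4  0.5  0.7] w 0.999 q7 [ 0.68  0.05 -0.35  1.98  0.02  1.12  0.86]
plate z 0.0179 cover [ 441.2 -179.9] [121.6 122.2]
stem top [ 0.4409 -0.1795  0.0816] 583 circ cast [ 0.4408 -0.1794]
t 17.22 tcp [ 0.4413 -0.1816  0.1229] x [ 0.001 -0.001 -1.   ] yawY 30.64 yawZ -59.36 F [ 0.9 -0.2  0.2] w 0.994 q7 [ 0.68  0.05 -0.35  1.98  0.02  1.12  0.86]
(0.4414, -0.1801, 0.054) -> tool delta [ 0.0689  0.0008 -0.0013]
```

View pics/w15.png

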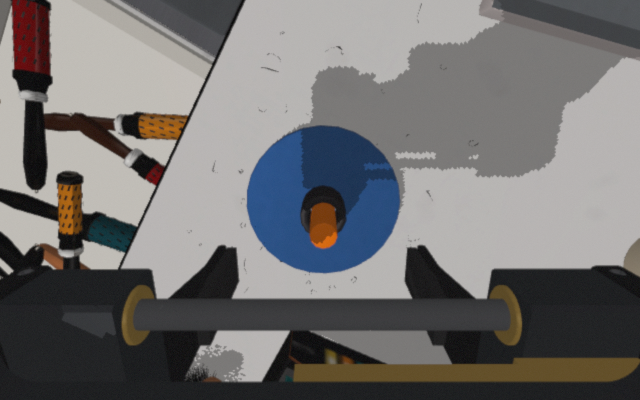

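>>> drive_tool --motion '[[[0.015,0.001,-0.001],0,-1],[[0.02,0,0],0,-1],[[0.018,0,0],0,-1],[[0.012,0,0],0,-1],[[0.003,0,0],0,-1],[[0,0,0],0,-1],[[0,0,0],0,-1]]'

```text
time: 17.8
tcp_pos: [0.4421, -0.1814, 0.0552]
tcp_rot: [0.351, 0.613, -0.351, 0.615]
ft_force: [0.7, 0.4, -0.7]
grip_width: 0.997
```

```bash
python3 wr.py w16;python3 lid.py w16 .018 .082; python3 st.py "(.4412,-.1798,.054)"
```

```text
t 17.8 tcp [ 0.4421 -0.1814  0.0552] x [ 0.002 -0.001 -1.   ] yawY 30.53 yawZ -59.47 F [ 0.7  0.4 -0.7] w 0.997 q7 [ 0.67  0.13 -0.35  2.05  0.06  0.97  0.82]
plate z 0.0179 cover [ 441.3 -180.1] [121.3 123.1]
stem top [ 0.4401 -0.1781  0.0816] 976 circ cast [ 0.4404 -0.1789]
t 17.85 tcp [ 0.4421 -0.1815  0.0552] x [ 0.003 -0.001 -1.   ] yawY 30.52 yawZ -59.48 F [ 0.2 -0.1  0.1] w 1.002 q7 [ 0.67  0.13 -0.35  2.05  0.06  0.97  0.82]
(0.4412, -0.1798, 0.054) -> tool delta [ 0.0012  0.0001 -0.0019]
```

View pics/w16.png

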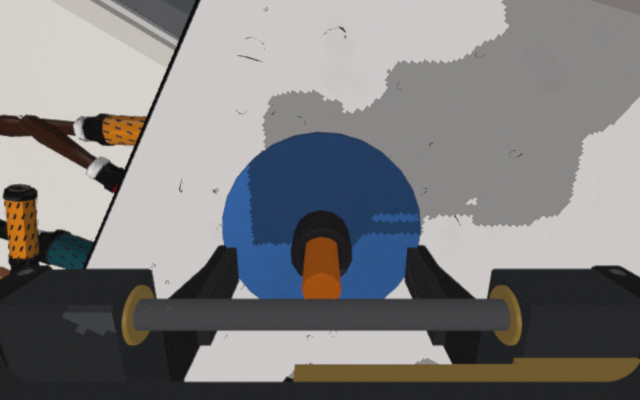

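>>> drive_tool --motion '[[[0,0,-0.002],0,-1],[[0,0,0],0,1],[[0,0,0],0,1],[[0,0,0],0,1],[[0,0,0],0,1],[[0,0,0],0,1],[[0,0,0],0,1],[[0,0,0],0,1],[[0,0,0],0,1],[[0,0,0],0,1],[[0,0,0],0,1],[[0,0,0],0,1]]' --newtons 40

```text
time: 18.85
tcp_pos: [0.4395, -0.1792, 0.0535]
tcp_rot: [0.351, 0.614, -0.351, 0.614]
ft_force: [0.3, -0.2, 0.4]
grip_width: 0.249
```

>>> drive_tool --motion '[[[0,0,0],0,1],[[0,0,0],0,1],[[0,0,0],0,1],[[0,0,0],0,1],[[0,0,0],0,1]]'

```text
time: 19.27
tcp_pos: [0.4396, -0.1791, 0.0535]
tcp_rot: [0.351, 0.614, -0.351, 0.614]
ft_force: [0.8, 1.3, -2.6]
grip_width: 0.196
```

```bash
python3 wr.py w17;python3 lid.py w17 .018 .082
```

```text
t 19.27 tcp [ 0.4396 -0.1791  0.0535] x [ 0.  0. -1.] yawY 30.53 yawZ -59.47 F [ 0.8  1.3 -2.6] w 0.196 q7 [ 0.67  0.13 -0.35  2.05  0.05  0.97  0.82]
plate z 0.018 cover [ 436.3 -173.4] [104.3 123.6]
stem top [ 0.4383 -0.1768  0.0815] 698 circ cast [ 0.4392 -0.1785]
```

View pics/w17.png

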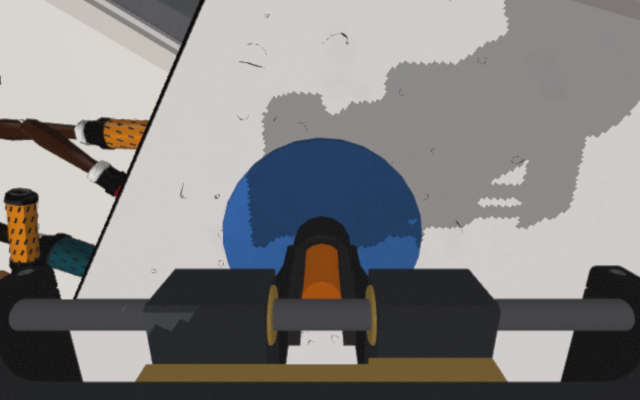

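>>> drive_tool --motion '[[[-0.005,0,0],0,1],[[-0.01,0,0],0,1],[[-0.018,0,0],0,1],[[-0.022,0,0],0,1],[[-0.025,0,0],0,1],[[-0.025,0,0],0,1],[[-0.015,0,0],0,1],[[-0.005,0,0],0,1],[[0,0,0],0,1],[[0,0,0],0,1]]'

```text
time: 20.15
tcp_pos: [0.439, -0.1791, 0.178]
tcp_rot: [0.351, 0.614, -0.351, 0.614]
ft_force: [0.9, 0.1, -2.8]
grip_width: 0.191
```

```bash
python3 wr.py w18;python3 st.py "(.507,.0794,.18)"
```

```text
t 20.15 tcp [ 0.439  -0.1791  0.178 ] x [-0.001  0.    -1.   ] yawY 30.52 yawZ -59.48 F [ 0.9  0.1 -2.8] w 0.191 q7 [ 0.69 -0.01 -0.35  1.92 -0.    1.23  0.87]
t 20.2 tcp [ 0.4386 -0.179   0.1774] x [-0.002  0.001 -1.   ] yawY 30.52 yawZ -59.48 F [ 0.4 -0.1 -3.4] w 0.197 q7 [ 0.69 -0.01 -0.35  1.92 -0.    1.23  0.87]
(0.507, 0.0794, 0.18) -> tool delta [-0.0025  0.1901 -0.1878]
```

View pics/w18.png

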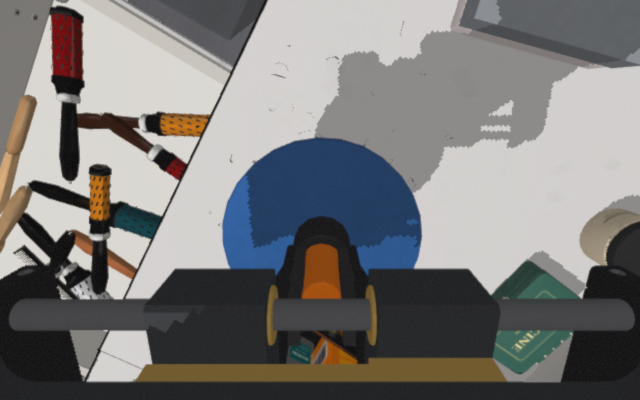

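>>> drive_tool --motion '[[[0,0.008,-0.008],0,1],[[0,0.015,-0.015],0,1],[[0,0.02,-0.02],0,1],[[0,0.022,-0.022],0,1],[[0,0.022,-0.022],0,1],[[0,0.022,-0.022],0,1],[[0,0.022,-0.022],0,1],[[0,0.02,-0.02],0,1],[[0,0.018,-0.018],0,1],[[0,0.012,-0.012],0,1],[[0,0.008,-0.007],0,1],[[0,0,0],0,1]]'

```text
time: 21.2
tcp_pos: [0.5061, 0.0831, 0.1775]
tcp_rot: [0.349, 0.616, -0.349, 0.614]
ft_force: [-0.1, 0.8, -2.6]
grip_width: 0.193
```

>>> drive_tool --motion '[[[0,0,0],0,1],[[0,0,0],0,1],[[0,0,0],0,1]]'

```text
time: 21.45
tcp_pos: [0.5065, 0.0774, 0.1781]
tcp_rot: [0.351, 0.614, -0.352, 0.613]
ft_force: [-0.8, 0.1, -2.5]
grip_width: 0.193
```

```bash
python3 wr.py w19;python3 lid.py w19 .1395 .206; python3 st.py "(.507,.0794,.13)"
```

```text
t 21.45 tcp [0.5065 0.0774 0.1781] x [-0.001 -0.001 -1.   ] yawY 30.42 yawZ -59.58 F [-0.8  0.1 -2.5] w 0.193 q7 [ 0.39  0.09 -0.63  1.83  0.06  1.24  0.28]
plate z 0.1426 cover [503.8  83.1] [105.  123.9]
stem top [0.5051 0.0797 0.2059] 718 circ cast [0.5064 0.0775]
t 21.5 tcp [0.5066 0.0775 0.1782] x [-0.001 -0.001 -1.   ] yawY 30.41 yawZ -59.59 F [ 0.   0.8 -2.7] w 0.194 q7 [ 0.39  0.09 -0.63  1.83  0.06  1.24  0.28]
(0.507, 0.0794, 0.13) -> tool delta [ 0.0482  0.0014 -0.0015]
```

View pics/w19.png

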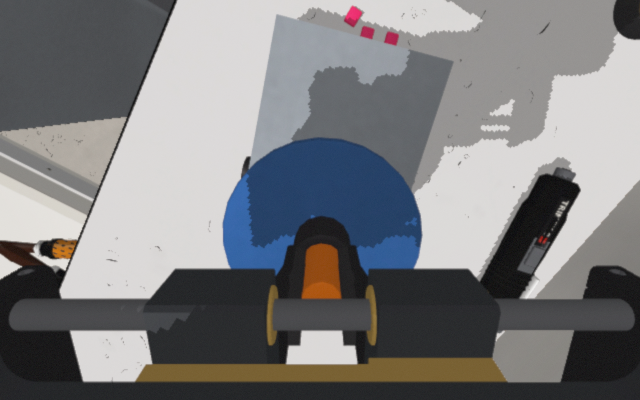

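>>> drive_tool --motion '[[[0.01,0.0015,-0.0015],0,1],[[0.015,0,0],0,1],[[0.015,0,0],0,1],[[0.012,0,0],0,1],[[0.006,0,0],0,1],[[0,0,0],0,1],[[0,0,0],0,1],[[0,0,0],0,1]]'

```text
time: 22.17
tcp_pos: [0.508, 0.0809, 0.1212]
tcp_rot: [0.351, 0.614, -0.351, 0.614]
ft_force: [0.5, 0.4, -3.0]
grip_width: 0.196
```

```bash
python3 wr.py w20; python3 st.py "(.507,.0794,.1055)"; python3 - <<'E'
from bench import optics
from h import *
c=optics.read_camera("scene");np.savez("pics/s20.npz",**c)
cv2.imwrite("pics/s20.png",cv2.resize(c["frame"][150:300,200:400,::-1],None,fx=4,fy=4,interpolation=cv2.INTER_CUBIC))
E
```

```text
t 22.17 tcp [0.508  0.0809 0.1212] x [ 0.001  0.    -1.   ] yawY 30.52 yawZ -59.48 F [ 0.5  0.4 -3. ] w 0.196 q7 [ 0.38  0.15 -0.63  1.89  0.1   1.12  0.24]
t 22.22 tcp [0.5081 0.0809 0.1214] x [ 0.002  0.    -1.   ] yawY 30.52 yawZ -59.48 F [ 0.3  0.3 -3. ] w 0.194 q7 [ 0.38  0.15 -0.63  1.89  0.1   1.12  0.24]
(0.507, 0.0794, 0.1055) -> tool delta [ 0.0159 -0.0018  0.0007]
```

View pics/s20.png

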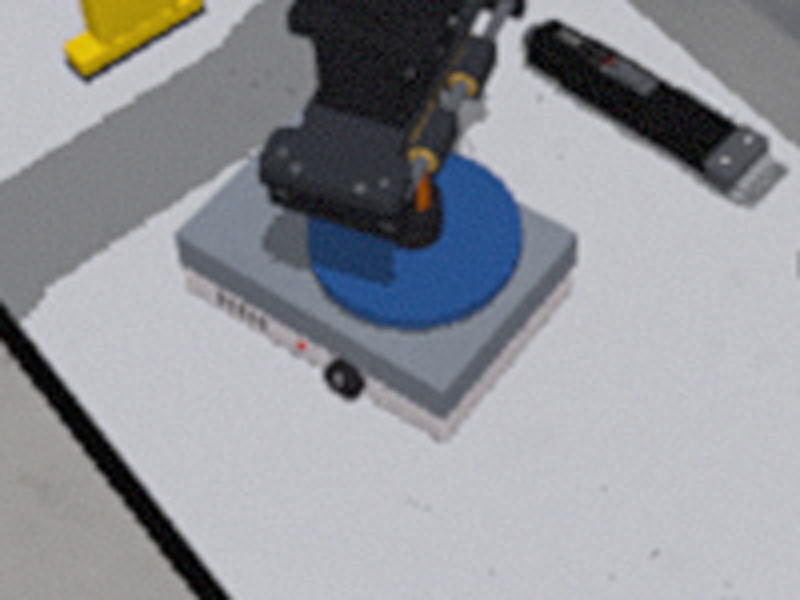

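>>> drive_tool --motion '[[[0.003,-0.0015,0],0,1],[[0.003,0,0],0,1],[[0.003,0,0],0,1],[[0.001,0,0],0,1],[[0,0,0],0,1],[[0,0,0],0,1]]'

```text
time: 22.77
tcp_pos: [0.506, 0.08, 0.1104]
tcp_rot: [0.351, 0.614, -0.351, 0.614]
ft_force: [0.4, 0.1, -2.3]
grip_width: 0.196
```

```bash
python3 st.py "(.507,.0794,.1055)"
```

```text
t 22.77 tcp [0.506  0.08   0.1104] x [-0. -0. -1.] yawY 30.53 yawZ -59.47 F [ 0.4  0.1 -2.3] w 0.196 q7 [ 0.37  0.16 -0.63  1.91  0.11  1.1   0.24]
(0.507, 0.0794, 0.1055) -> tool delta [0.0049 0.0005 0.001 ]
```

Plug is in the mouth without contact (-2.3 N is just the weight). Continue slowly.

>>> drive_tool --motion '[[[0.001,0.0005,0.001],0,1],[[0.001,0,0],0,1],[[0.001,0,0],0,1],[[0.001,0,0],0,1],[[0,0,0],0,1],[[0,0,0],0,1]]'

```text
time: 23.27
tcp_pos: [0.5072, 0.0795, 0.1067]
tcp_rot: [0.351, 0.614, -0.351, 0.614]
ft_force: [0.7, -0.2, -1.9]
grip_width: 0.2
```

```bash
python3 wr.py w21;python3 lid.py w21 .072 .134
```

```text
t 23.27 tcp [0.5072 0.0795 0.1067] x [ 0. -0. -1.] yawY 30.53 yawZ -59.47 F [ 0.7 -0.2 -1.9] w 0.2 q7 [ 0.37  0.17 -0.62  1.91  0.11  1.1   0.24]
plate z 0.0719 cover [503.8  85.1] [105.4 123.6]
stem top [0.5058 0.0818 0.1344] 733 circ cast [0.5069 0.0797]
```

>>> drive_tool --motion '[[[0.001,0,0],0,1],[[0.0005,0,0],0,1],[[0.0005,0,0],0,1],[[0,0,0],0,1],[[0,0,0],0,1]]'

```text
time: 23.73
tcp_pos: [0.5076, 0.0796, 0.1053]
tcp_rot: [0.351, 0.614, -0.351, 0.614]
ft_force: [-1.3, -0.5, 5.7]
grip_width: 0.19
```

```bash
python3 wr.py w22;python3 lid.py w22 .072 .134
```

```text
t 23.73 tcp [0.5076 0.0796 0.1053] x [ 0.001 -0.    -1.   ] yawY 30.53 yawZ -59.47 F [-1.3 -0.5  5.7] w 0.19 q7 [ 0.37  0.17 -0.62  1.91  0.11  1.09  0.23]
plate z 0.0719 cover [503.2  85.7] [103.9 122.8]
stem top [0.5062 0.0819 0.1334] 682 circ cast [0.507  0.0803]
```

>>> drive_tool --motion '[[[0,0,0],0,-1],[[0,0,0],0,-1],[[0,0,0],0,-1],[[0,0,0],0,-1],[[0,0,0],0,-1],[[0,0,0],0,-1],[[0,0,0],0,-1],[[0,0,0],0,-1],[[0,0,0],0,-1],[[0,0,0],0,-1],[[0,0,0],0,-1],[[0,0,0],0,-1]]'

```text
time: 24.78
tcp_pos: [0.5071, 0.0794, 0.1045]
tcp_rot: [0.351, 0.614, -0.351, 0.614]
ft_force: [0.4, 0.6, -0.7]
grip_width: 0.973
```

>>> drive_tool --motion '[[[-0.015,0,0.01],0,-1],[[-0.025,0,0.02],0,-1],[[-0.03,0,0.02],0,-1],[[-0.02,0,0.01],0,-1],[[0,0,0],0,-1],[[0,0,0],0,-1],[[0,0,0],0,-1]]'

```text
time: 25.37
tcp_pos: [0.5367, 0.0283, 0.1936]
tcp_rot: [0.35, 0.615, -0.351, 0.614]
ft_force: [-0.4, -0.5, 0.2]
grip_width: 0.999
```

```bash
python3 wr.py w23;python3 lid.py w23 .072 .134; python3 - <<'E'
from h import *
c=load("w23")
m=mask(c,(100,110,30),(120,255,255));b=max(blobs(m,300),key=lambda b:b[0][4]);P=pts(c,b[2]);P=P[abs(P[:,2]-.072)<.006]
A=np.c_[P[:,:2]-P[:,:2].mean(0),np.ones(len(P))];print("plane slopes,z",np.linalg.lstsq(A,P[:,2],rcond=None)[0].round(4))
E
```

```text
t 25.37 tcp [0.5367 0.0283 0.1936] x [-0.002  0.    -1.   ] yawY 30.56 yawZ -59.44 F [-0.4 -0.5  0.2] w 0.999 q7 [ 0.44  0.14 -0.59  1.75  0.08  1.28  0.37]
plate z 0.0719 cover [508.3  78. ] [122.1 122.2]
stem top [0.5085 0.0782 0.1338] 601 circ cast [0.5085 0.0783]
plane slopes,z [0.001  0.0005 0.0719]
```

View pics/w23.png

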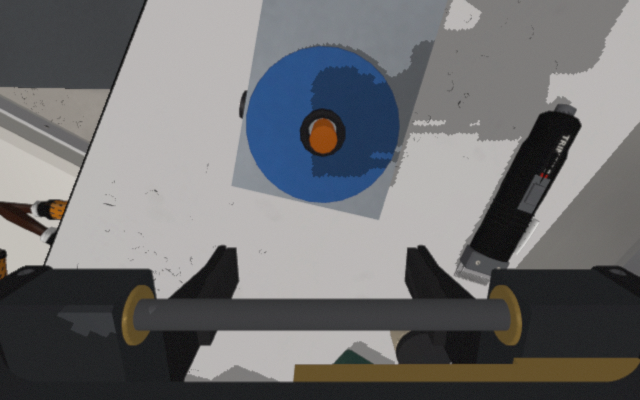

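```bash
python3 st.py "(.5084,.0781,.150)" "(.5084,.0781,.0785)"
```

```text
t 25.42 tcp [0.5364 0.0285 0.1932] x [-0.002  0.    -1.   ] yawY 30.59 yawZ -59.41 F [ 0.   0.  -0.5] w 0.999 q7 [ 0.44  0.14 -0.59  1.75  0.08  1.28  0.37]
(0.5084, 0.0781, 0.15) -> tool delta [ 0.0433  0.0012 -0.0569]
(0.5084, 0.0781, 0.0785) -> tool delta [ 0.1148  0.0014 -0.0568]
```

>>> drive_tool --motion '[[[0.01,0,-0.02],0,-1],[[0.015,0,-0.02],0,-1],[[0.015,0,-0.018],0,-1],[[0,0,0],0,-1],[[0,0,0],0,-1],[[0,0,0],0,-1]]'

```text
time: 25.92
tcp_pos: [0.508, 0.0774, 0.1542]
tcp_rot: [0.35, 0.614, -0.351, 0.614]
ft_force: [0.4, 0.4, 0.5]
grip_width: 0.997
```

```bash
python3 wr.py w24;python3 lid.py w24 .072 .134; python3 st.py "(.5084,.0781,.0785)"
```

```text
t 25.92 tcp [0.508  0.0774 0.1542] x [-0.001 -0.001 -1.   ] yawY 30.55 yawZ -59.45 F [0.4 0.4 0.5] w 0.997 q7 [ 0.39  0.12 -0.63  1.86  0.08  1.19  0.27]
plate z 0.0719 cover [508.   78.4] [122.  122.8]
stem top [0.5081 0.0789 0.1337] 695 circ cast [0.5082 0.079 ]
t 25.97 tcp [0.5085 0.077  0.1546] x [ 0. -0. -1.] yawY 30.49 yawZ -59.51 F [0.5 0.  0.3] w 0.998 q7 [ 0.39  0.12 -0.63  1.85  0.08  1.19  0.27]
(0.5084, 0.0781, 0.0785) -> tool delta [ 0.0761  0.0005 -0.0011]
```

>>> drive_tool --motion '[[[0.012,0.0005,-0.001],0,-1],[[0.018,0,0],0,-1],[[0.018,0,0],0,-1],[[0.015,0,0],0,-1],[[0.007,0,0],0,-1],[[0.004,0,0],0,-1],[[0,0,0],0,-1],[[0,0,0],0,-1],[[0,0,0],0,-1]]'

```text
time: 26.72
tcp_pos: [0.5088, 0.0788, 0.0814]
tcp_rot: [0.351, 0.613, -0.351, 0.614]
ft_force: [0.7, 0.2, -1.0]
grip_width: 0.999
```

```bash
python3 wr.py w25; python3 st.py "(.5084,.0781,.0785)"
```

```text
t 26.72 tcp [0.5088 0.0788 0.0814] x [ 0.002  0.    -1.   ] yawY 30.51 yawZ -59.49 F [ 0.7  0.2 -1. ] w 0.999 q7 [ 0.37  0.2  -0.62  1.93  0.14  1.05  0.22]
t 26.77 tcp [0.5088 0.0789 0.0814] x [ 0.002 -0.    -1.   ] yawY 30.52 yawZ -59.48 F [-1.2 -0.1 -0.3] w 1.001 q7 [ 0.37  0.2  -0.62  1.93  0.14  1.05  0.22]
(0.5084, 0.0781, 0.0785) -> tool delta [ 0.0029 -0.0007  0.0005]
```

View pics/w25.png

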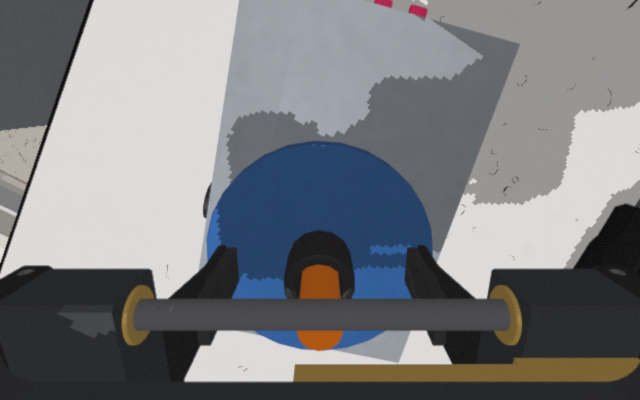

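>>> drive_tool --motion '[[[0.0035,-0.0005,0],0,-1],[[0,0,0],0,1],[[0,0,0],0,1],[[0,0,0],0,1],[[0,0,0],0,1],[[0,0,0],0,1],[[0,0,0],0,1],[[0,0,0],0,1],[[0,0,0],0,1],[[0,0,0],0,1],[[0,0,0],0,1],[[0,0,0],0,1]]' --newtons 40

```text
time: 27.77
tcp_pos: [0.5076, 0.0785, 0.077]
tcp_rot: [0.351, 0.614, -0.351, 0.614]
ft_force: [0.1, 0.7, 0.4]
grip_width: 0.376
```

>>> drive_tool --motion '[[[0,0,0],0,1],[[0,0,0],0,1],[[0,0,0],0,1],[[0,0,0],0,1]]'

```text
time: 28.1
tcp_pos: [0.5076, 0.0786, 0.077]
tcp_rot: [0.351, 0.614, -0.351, 0.614]
ft_force: [0.9, -0.2, -0.5]
grip_width: 0.376
```

```bash
python3 wr.py w26; python3 lid.py w26 .072 .134
```

```text
t 28.1 tcp [0.5076 0.0786 0.077 ] x [ 0. -0. -1.] yawY 30.53 yawZ -59.47 F [ 0.9 -0.2 -0.5] w 0.376 q7 [ 0.37  0.21 -0.62  1.94  0.14  1.04  0.21]
plate z 0.0719 cover [501.2  89.2] [ 96.4 118.4]
```

View pics/w26.png

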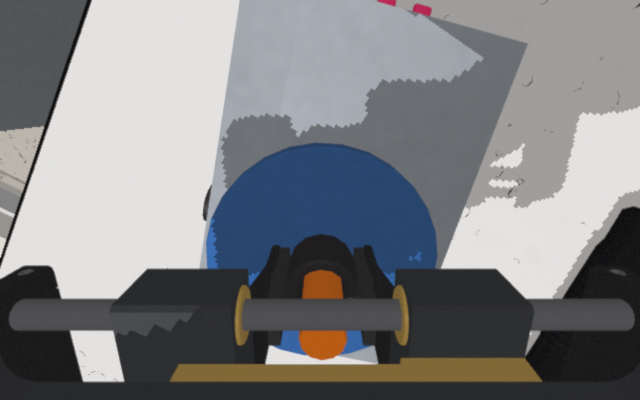

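>>> drive_tool --motion '[[[-0.002,0,0],0,1],[[-0.003,0,0],0,1],[[-0.005,0,0],0,1],[[-0.005,0,0],0,1],[[-0.005,0,0],0,1],[[0,0,0],0,1]]'

```text
time: 28.65
tcp_pos: [0.5085, 0.0787, 0.0985]
tcp_rot: [0.351, 0.613, -0.35, 0.615]
ft_force: [-0.0, 0.1, -1.9]
grip_width: 0.372
```

```bash
python3 wr.py w27; python3 lid.py w27 .09 .134;python3 - <<'E'
from bench import optics
from h import *
c=load("w27")
for s,ce,uv in blobs(mask(c,(5,150,100),(18,255,255)),40):
    P=pts(c,uv);print(s,np.percentile(P[:,2],[5,50,95]).round(4))
c=optics.read_camera("scene");np.savez("pics/s27.npz",**c)
cv2.imwrite("pics/s27.png",cv2.resize(c["frame"][150:300,200:400,::-1],None,fx=4,fy=4,interpolation=cv2.INTER_CUBIC))
E
```

```text
t 28.65 tcp [0.5085 0.0787 0.0985] x [ 0.002 -0.    -1.   ] yawY 30.52 yawZ -59.48 F [-0.   0.1 -1.9] w 0.372 q7 [ 0.37  0.18 -0.63  1.92  0.12  1.08  0.23]
plate z 0.0933 cover [503.3  88.2] [ 98.5 120.7]
stem top [0.5055 0.0832 0.1331] 478 circ cast [0.5064 0.0816]
[  3 264  11  13  72] [-0.1466 -0.1386  0.1752]
[ 301  270   40   29 1023] [0.1186 0.1294 0.1343]
```

View pics/w27.png

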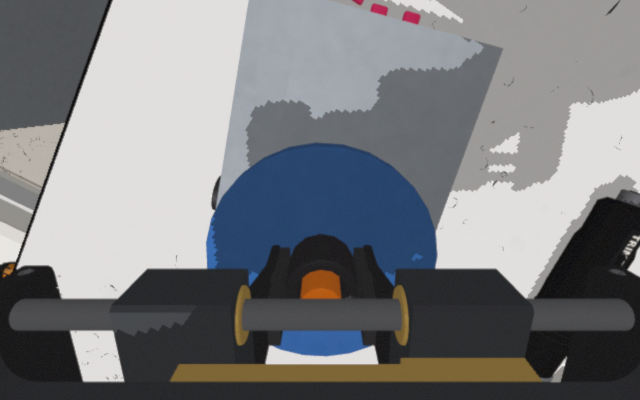

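View pics/s27.png

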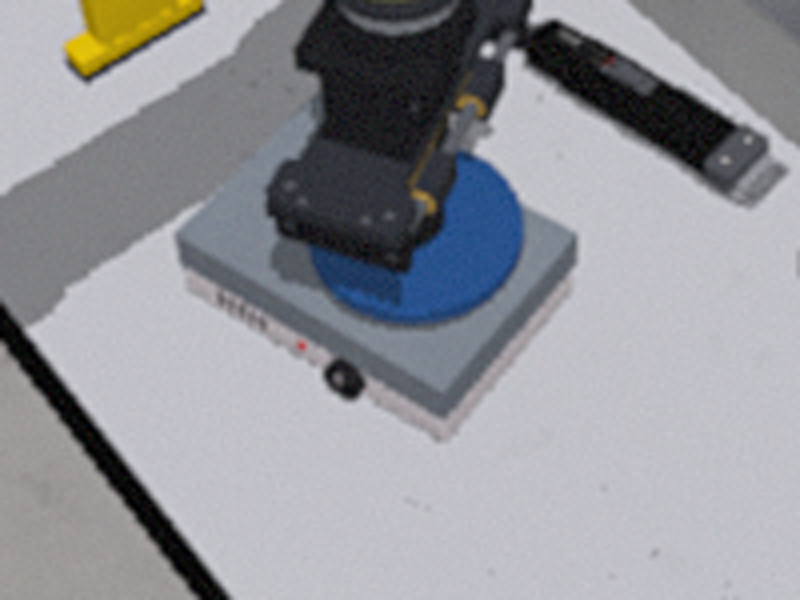

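>>> drive_tool --motion '[[[-0.005,0,0],0,1],[[-0.007,0,0],0,1],[[-0.008,0,0],0,1],[[-0.008,0,0],0,1],[[-0.008,0,0],0,1],[[-0.008,0,0],0,1],[[-0.008,0,0],0,1],[[-0.008,0,0],0,1],[[-0.008,0,0],0,1],[[-0.008,0,0],0,1],[[-0.006,0,0],0,1],[[-0.003,0,0],0,1]]'

```text
time: 29.75
tcp_pos: [0.508, 0.0786, 0.1832]
tcp_rot: [0.351, 0.614, -0.351, 0.614]
ft_force: [-0.3, 0.7, -0.9]
grip_width: 0.37
```

>>> drive_tool --motion '[[[-0.01,0,0],0,1],[[-0.015,0,0],0,1],[[-0.01,0,0],0,1],[[-0.003,0,0],0,1],[[0,0,0],0,1],[[0,0,0],0,1],[[0,0,0],0,1],[[0,0,0],0,1]]'

```text
time: 30.42
tcp_pos: [0.507, 0.0784, 0.2192]
tcp_rot: [0.35, 0.614, -0.351, 0.614]
ft_force: [0.1, -0.4, -1.2]
grip_width: 0.373
```

```bash
python3 wr.py w28; python3 lid.py w28 .21 .134;python3 - <<'E'
from bench import optics
from h import *
for n in("scene","top"):
    c=optics.read_camera(n);np.savez(f"pics/{n}28.npz",**c)
    sl=(slice(120,300),slice(180,430)) if n=="scene" else (slice(130,290),slice(180,420))
    cv2.imwrite(f"pics/{n}28.png",cv2.resize(c["frame"][sl][:,:,::-1],None,fx=3,fy=3,interpolation=cv2.INTER_CUBIC))
    for s,ce,uv in blobs(mask(c,(4,130,80),(18,255,255)),5):
        P=pts(c,uv);m=np.median(P,0)
        if abs(m[0]-.5)<.1 and abs(m[1]-.08)<.1:print(n,"stem?",s,m.round(3),np.percentile(P[:,2],[5,95]).round(4))
c=load("w28")
m=mask(c,(100,110,30),(120,255,255));b=max(blobs(m,300),key=lambda b:b[0][4]);P=pts(c,b[2]);z=np.median(P[:,2]);P=P[abs(P[:,2]-z)<.006]
A=np.c_[P[:,:2]-P[:,:2].mean(0),np.ones(len(P))];print("plane slopes,z",np.linalg.lstsq(A,P[:,2],rcond=None)[0].round(4))
E
```

```text
t 30.42 tcp [0.507  0.0784 0.2192] x [-0.002 -0.    -1.   ] yawY 30.53 yawZ -59.47 F [ 0.1 -0.4 -1.2] w 0.373 q7 [ 0.4   0.07 -0.63  1.77  0.04  1.32  0.3 ]
plate z 0.2141 cover [501.8  87.8] [ 98.7 121.6]
scene stem? [299 196   8  19 122] [0.503 0.069 0.103] [0.0731 0.1304]
plane slopes,z [ 0.0018 -0.0035  0.2141]
```

View pics/scene28.png

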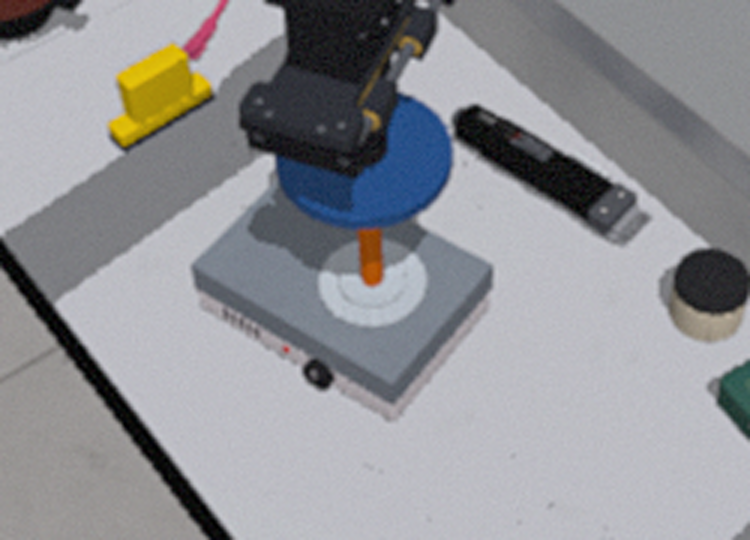

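View pics/w28.png

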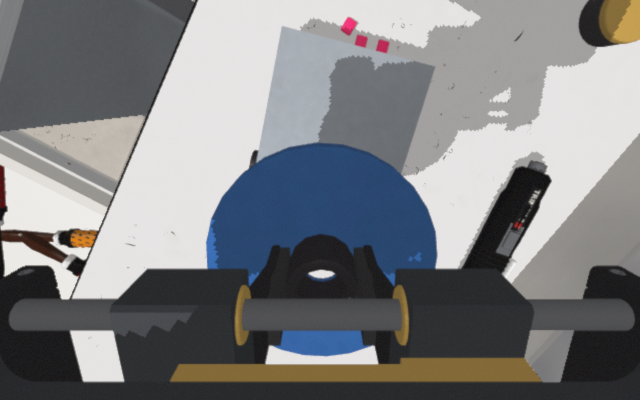

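```bash
python3 - <<'E'
from h import *
c=load("scene28")
vv,uu=np.mgrid[0:400,0:640];P=pts(c,np.c_[uu.ravel(),vv.ravel()])
d=np.hypot(P[:,0]-.5084,P[:,1]-.0775)
for a,b in((.029,.040),(.05,.06)):
    k=(d>a)&(d<b)&(P[:,2]<.08)&(P[:,2]>.03);Q=P[k];A=np.c_[Q[:,:2]-[.5084,.0775],np.ones(k.sum())]
    print(a,b,k.sum(),np.linalg.lstsq(A,Q[:,2],rcond=None)[0].round(4))
for s,ce,uv in blobs(mask(c,(165,130,100),(178,255,255)),5):
    m=np.median(pts(c,uv),0)
    if m[1]>.1: print("pink",m.round(3))
E
python3 st.py
```

```text
0.029 0.04 327 [ 0.0053 -0.0028  0.0632]
0.05 0.06 475 [-0.0018 -0.0014  0.0594]
pink [0.582 0.445 0.009]
t 30.57 tcp [0.5073 0.0785 0.2195] x [-0.001 -0.    -1.   ] yawY 30.53 yawZ -59.47 F [ 0.3  0.6 -1.5] w 0.377 q7 [ 0.4   0.06 -0.63  1.77  0.04  1.32  0.3 ]
```

```bash
python3 -c "
from bench import workorder
print(workorder.close_job())"; python3 st.py
```

```text
the job is handed in; nothing more can be done
None
the job is handed in; nothing more can be done
```

The job was handed in at about 30.6 s of the 72 s allowed.

- **Flakes:** I swept all three off the long end of the deck in one pass with the yellow block. The camera showed them on the worktop beside the warmer at about (0.455, 0.220), (0.473, 0.213) and (0.494, 0.221), and none went into the well. The block is standing again within about 1 mm of where it started.
- **Lid set:** I carried it by the orange stem and lowered it until it met about 6 N, then let go. The stem top read 0.1338 m, where 0.134 means fully seated. The cover plate read 0.0719 m (0.072 expected) and lay flat.
- **Dust cover:** I took it by the black collar and lifted it off alone. It is still held level, tilted under 0.3°. Its rim is at about 0.20 m, roughly 68 mm above the stem top.
- **Inner lid:** It stayed seated in the well. Its flange top measured 3.8 mm above the deck (4 mm expected), with a tilt of about 0.3°, which is within measurement noise.
- **Bystanders:** I moved nothing near the clipper or the pots, and they looked untouched in the pictures. I did not measure their positions.

My last scene-camera check did not find the flakes; I did not look into why. The last wrist picture showed all three on the worktop. The wrist and top cameras disagreed by about 2 mm on absolute positions. They agreed on the offset from the lid to the well, and I worked from that.

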